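# Weight the tabletop camera pole and draw its mast up to the second stop

### The arm

A 6-joint arm with a two-finger parallel gripper is mounted at the origin on the work surface. World frame = base frame: x ahead of the robot, y to its left, z up, the work surface at z = 0. Lengths are in mm, angles in degrees, forces in N, time in s.
With the tool pointing down it reaches from about 350 to 850 mm from the base axis. Payload 8.1 kg.
Tool frame: the origin (TCP) lies at the very end of the fingers, on their centre line; the grasp point (between the pads) lies 19 mm behind it; x points along the fingers, y is the direction in which the jaws open and shut, and the axes are right-handed (so a half turn about x gives the same grasp; the last joint's range is limited). The gripper opens to 85 mm and grips with 20 to 120 N. Pads are 22 mm wide; open, the fingers measure 114 mm over their backs; the gripper's body (76 mm by 85 mm) begins 54 mm behind the grasp point. The pads swing forward as they close: fully open they stand 13 mm farther back than shut.
Start: joints at [-78.404, 7.471, 85.268, -0, 87.261, -4.893], TCP at [170.326, -575.321, 231.292] pointing down, gripper open.
Joint ranges: [-169.43, 169.43], [-51.17, 129.36], [1.28, 143.12], [-76.62, 256.62], [0, 156.53], [-152.29, 152.29]. Speed limits (degrees/s): [136.94, 136.94, 159.86, 180, 180, 180].

### API

Orientations are given as [roll, pitch, yaw] about the fixed x, y, z axes, in that order (R = Rz(yaw) Ry(pitch) Rx(roll)).
In Python, from bench import sensors, snapshot, r gives the robot as it stands. The module is installed in compiled form; this text tells all that it offers.
- The arm moves only by the tool drive_tool, never from a script. Its argument "moves" is one flat list of numbers, 6 for each row, row after row: the shift along the tool's x, y, z in cm, then the turn, a rotation vector about the tool's x, y, z in degrees. In form: [tx, ty, tz, wx, wy, wz, tx, ty, tz, wx, wy, wz, ...]. A call has 1 to 20 rows; each row shifts and turns the commanded pose from where the row before left it, along the tool's axes as they then stand; what a row does not reach is not made up. A row lasts 1/12 s, in which the tool goes at most 41.7 mm and 7.16 degrees, less where a joint would pass 70% of its speed; a pose out of reach is approached as far as the arm can. A call with a gripper value outside its range is refused whole. "hand" is the finger opening in cm, from 0 to 8.54, set as the call begins (left out, the last holds). The fingers move at their own pace and stop on an object; "grip_force" is the grip in N (left out, the last holds). Time passes only in rows, so rows that do not move let the fingers close. It gives the time, the measured TCP pose, the force and the opening at its end, in the units of the state.
- sensors.sense(): the state, without advancing time (a new reading comes with each control period).
- snapshot(name): name is "scene" or "top" or "wrist"; returns a dict with "image" (384x512x3 uint8, red, green, blue), "z_map" (384x512 float32, mm along the optical axis (not along the pixel's ray), 0 where there is no reading), "camera_matrix" (3x3 intrinsics, pixels), "eye" and "orientation" of the camera in the world; the wrist camera has in their place "mount" (4x4, takes a point from camera to tool coordinates, whose origin is the TCP and whose axes are the tool frame's). Camera axes: x right, y down, z forward; pixel columns grow to the right and rows downward; lengths in mm; the calibration is good to about 2 mm. A picture is of the moment at which its call begins: read the wrist's pose just before it.
- r.hand_in(): hands the job in, once; it reports no verdict.
The state is a dict: "time": time; "joint_pos": joint angles; "qd": joint speeds; "joint_efforts": joint torques, N m; "tool_pos": TCP position; "tcp_rot": TCP orientation; "ft_force": force on the tool from outside, world axes, zero at the start; "wrist_torque": the same for the moment, N m; "finger_gap": finger opening in mm.
Only numpy, scipy, OpenCV 4.12 (cv2) and the standard library are available. Lean on these libraries where they do the work, as an engineer would, in place of code of your own. Each camera call takes 0.05 s, during which the arm holds its last target.

### The job

Get the little tabletop camera pole ready so that it will not tip: lower the wide balance collar over the post and then the narrow one on top of it, each fully home and lying flat, without dropping them. Then squeeze the release button in the grip at the top and draw the mast up past its first stop to the second stop, without lifting the foot off the table. Finish there still holding it, the grip in your fingers with the button squeezed in and the mast at full height, and leave the tin, saucers, comb and key fob where they are.

Things in the scene. Friction and masses are not known exactly. Their poses are not given: they have to be found in the camera images.
- seat (a point): Camera pole, loose, 2 kg, yaw varies. Round dark cast foot: disc 124 mm wide and 18 mm high, on it a hub with a flat 74 mm top, 44 mm above the table: this point is there, on the post's axis; z up, x to the button's side. Post on it: aluminium tube 32 mm in diameter, 36 mm long, then the grip. Mast down, the pole is 106 mm high and all above the foot is within 17 mm of the axis: the collars pass over it.
- grip (a point): Grip on the mast: black block 24 (x) x 20 (y) x 20 mm high, on top a 19 mm platform 2 mm thick and a camera screw 4 mm high. Point: the block's centre on the post's axis, 90 mm above the table with the mast down; axes as seat. Squeezed across x (back and button) between the fingers, the button goes in flush, fingers 24 mm apart; squeezed across y it stays out and the mast stays locked.
- button_face (a point): Release button: aluminium cap 10 mm wide (y), 13 mm high, standing 4 mm proud of the grip's +x face at its mid height. Point: middle of its outer face, 16 mm from the post's axis while out; axes as seat. A round bubble level (14 mm, pale rim) is let into the foot's disc on the same side, 52 mm from the axis.
- button (a joint): Travel of the button, m: 0 out, 0.004 fully in (flush). A spring pushes it out with 3 N, 6 N when in. More than 0.003 in, it frees the mast; let out, its catch springs into the next stop that it meets.
- mast (a joint): Height of the mast (16 mm steel stem with the grip) drawn straight up out of the tube, m: 0 down, first stop 0.028, second stop 0.056, hard end 0.0565. Button out: locked at 0 or at a stop. Button in: slides freely past the first stop (2 to 3 N) and sinks if not held. An engraved ring on the stem shows just above the tube at each stop.
- wide_mid (a point): Wide balance collar: loose plain steel ring, outer diameter 66 mm, bore 38 mm, 16 mm thick, about 0.3 kg, lying flat on the table. This point: its centre, half-way up (8 mm above what it lies on). Home on the foot it is 8 mm above seat.
- narrow_mid (a point): Narrow balance collar: loose plain steel ring, outer diameter 52 mm, bore 38 mm, 16 mm thick, about 0.14 kg, lying flat on the table; the two collars may have changed places. This point: its centre, half-way up (8 mm above what it lies on). Home on top of the wide collar it is 24 mm above seat.
- tin: Bystander: closed round aluminium tin with a hinged flap lid, 79 mm in diameter, 40 mm high; origin at the centre of its underside.
- saucers: Bystander: two stacked white saucers, 132 and 120 mm across, 19 mm high together; origin at the centre of the underside.
- comb: Bystander: pale wooden comb lying flat, 160 mm (x) by 32 mm by 5 mm; origin at the centre of its underside.
- fob: Bystander: chrome key fob lying flat, a 32 mm disc 7 mm thick with a tab and split ring reaching 50 mm along its x from the origin, which is under the disc's centre.

How it is judged (in metres and radians):
On the way, in this order (a step that is already met when the one before it is completed fails the run):
1. the wide collar lies fully home on the foot, let go, with the mast still down (z of wide_mid in the frame of seat between 0.004 and 0.0105 m and horizontal distance between wide_mid and seat below 0.006 m and angle between wide_mid's own z axis and vertical below 0.08 rad and contact force between wide and the fingers below 0.3 N and value of joint mast below 0.004 m), for 0.2 s.
2. the narrow collar lies fully home on the wide one, let go, with the mast still down (z of wide_mid in the frame of seat between 0.004 and 0.0105 m and horizontal distance between each of wide_mid, narrow_mid and seat below 0.006 m and angle between each of wide_mid, narrow_mid's own z axis and vertical below 0.08 rad and z of narrow_mid in the frame of seat between 0.02 and 0.0265 m and contact force between narrow and the fingers below 0.3 N and value of joint mast below 0.004 m), for 0.2 s.
3. the fingers press the release button in (value of joint button above 0.003 m and contact force between button and the fingers above 1 N), for 0.05 s.
At the end, for the whole second after the job is handed in: Mast at the second stop (over 53.5 of 56 mm) and still, fingers gripping it with the button in by over 3 mm; foot upright, lifted under 4 mm; wide collar home on the foot, narrow one on it (within 2.5 mm of flush, 6 mm of the axis), fingers off both (all of step 3 and value of joint mast above 0.0535 m and velocity of joint mast between -0.01 and 0.01 m/s and contact force between mast and the fingers above 3 N and height (world z) of seat below 0.048 m and angle between seat's own z axis and vertical below 0.06 rad and z of wide_mid in the frame of seat between 0.004 and 0.0105 m and horizontal distance between each of wide_mid, narrow_mid and seat below 0.006 m and angle between each of wide_mid, narrow_mid's own z axis and vertical below 0.08 rad and z of narrow_mid in the frame of seat between 0.02 and 0.0265 m and contact force between each of wide, narrow and the fingers below 0.3 N); the arm keeps its last pose, push and grip.
It fails at once if a bystander (tin, saucers, comb, key fob) is moved by more than 20 mm (distance of any of tin, saucers, comb, fob from where it was at the start of the episode above 0.02 m).
It fails at once if the foot is lifted by more than 10 mm or tipped by more than 0.2 rad (height (world z) of seat above 0.054 m or angle between seat's own z axis and vertical above 0.2 rad).
It fails at once if a collar is dropped: it falls out of the fingers from more than about 25 mm ((linear speed of wide above 0.7 m/s and contact force between wide and the fingers below 0.1 N) or (linear speed of narrow above 0.7 m/s and contact force between narrow and the fingers below 0.1 N)).
It also fails if it takes over 62 s, if anything falls off the work surface, if the arm or the gripper's body presses on something with over 40 N, if the wrist force passes 120 N, or if a joint passes its speed limit or range.

## Working session

There is one attempt and no reset: what is moved stays moved. The work goes in short steps, Python scripts to look and compute and a tool call to move; the robot and the scene stay as the last step left them, time stands still between calls to the robot, and variables do not carry over. Pictures are saved under pics/ and viewed, and the job is handed in when it is done.

Besides the shell and the picture viewer there is one more tool, called as name(argument=value, ...) on one line, values as JSON. drive_tool: Moves the arm, as the interface text tells. Its arguments: {"type":"object","properties":{"moves":{"type":"array","items":{"type":"number"}},"hand":{"type":"number"},"grip_force":{"type":"number"}},"required":["moves"]}

```bash
mkdir -p pics
cat > h.py <<'E'
import numpy as np, cv2
from bench import sensors, snapshot, r
from scipy.spatial.transform import Rotation as Ro
def save(n,f,crop=None,scale=1):
    d=snapshot(n); im=d['image'][:,:,::-1]
    np.save('pics/%s.npy'%f,d,allow_pickle=True)
    if crop: im=im[crop[1]:crop[3],crop[0]:crop[2]]
    if scale!=1: im=cv2.resize(im,None,fx=scale,fy=scale,interpolation=cv2.INTER_CUBIC)
    cv2.imwrite('pics/%s.png'%f,im); return d
def P(d,u,v,z=None,zw=None,pose=None):
    K=d['camera_matrix']; ray=np.linalg.inv(K)@np.array([u,v,1.])
    if 'mount' in d:
        s=pose; T=np.eye(4); T[:3,:3]=Ro.from_euler('xyz',s['tcp_rot'],degrees=True).as_matrix();T[:3,3]=s['tool_pos']
        T=T@d['mount']; R=T[:3,:3]; o=T[:3,3]
    else: R=np.array(d['orientation']); o=np.array(d['eye'])
    if R.shape!=(3,3): R=Ro.from_euler('xyz',R,degrees=True).as_matrix()
    w=R@ray
    if zw is not None: return o+w*(zw-o[2])/w[2]
    if z is None: z=d['z_map'][int(v),int(u)]
    return o+w*z
E
python3 - <<'E'
from h import *
print(sensors.sense())
for n in ('scene','top','wrist'):
    d=save(n,n+'0',scale=1.5)
    print({k:np.round(v,3).tolist() for k,v in d.items() if k not in('image','z_map')})
E
```

```text
{'time': 0.0, 'joint_pos': array([-7.84039231e+01,  7.51480734e+00,  8.53291739e+01,  7.56942201e-04,
        8.72621459e+01, -4.89475261e+00]), 'qd': array([ 0.01489594, -0.00188921,  0.02753432, -0.00150495,  0.01693975,
       -0.03875705]), 'joint_efforts': array([-2.82697212e-03, -5.69395173e+01, -5.00560462e+01, -6.62418315e-04,
        1.45097214e-02,  2.37027422e-05]), 'tool_pos': array([ 170.2150322 , -574.77476121,  230.24858375]), 'tcp_rot': array([-95.30289955,  89.89387016, 101.18789307]), 'ft_force': array([ 0.72836308, -0.32037411,  0.42093599]), 'wrist_torque': array([0.02687415, 0.00374119, 0.01761736]), 'finger_gap': 85.25920427792198}
{'camera_matrix': [[470.534, 0.0, 248.24], [0.0, 470.534, 185.665], [0.0, 0.0, 1.0]], 'eye': [1265.743, 180.848, 1239.213], 'orientation': [-148.803, -0.837, 101.166]}
{'camera_matrix': [[455.946, 0.0, 251.634], [0.0, 455.946, 194.967], [0.0, 0.0, 1.0]], 'eye': [495.043, 45.582, 1132.309], 'orientation': [-175.682, 1.114, -89.374]}
{'camera_matrix': [[301.173, 0.0, 244.954], [0.0, 301.173, 193.562], [0.0, 0.0, 1.0]], 'mount': [[0.0, -0.33, 0.944, -142.588], [1.0, -0.0, -0.0, 0.142], [0.0, 0.944, 0.33, -83.77], [0.0, 0.0, 0.0, 1.0]]}
```

View pics/top0.png

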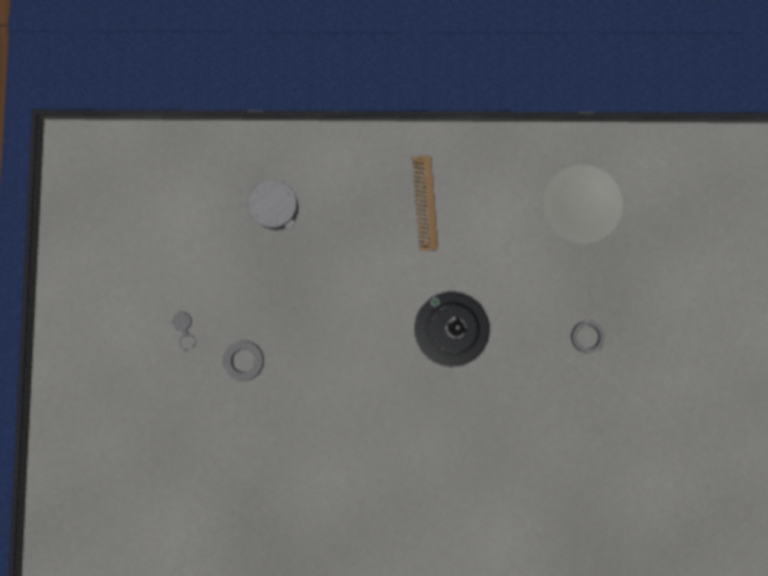

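View pics/scene0.png

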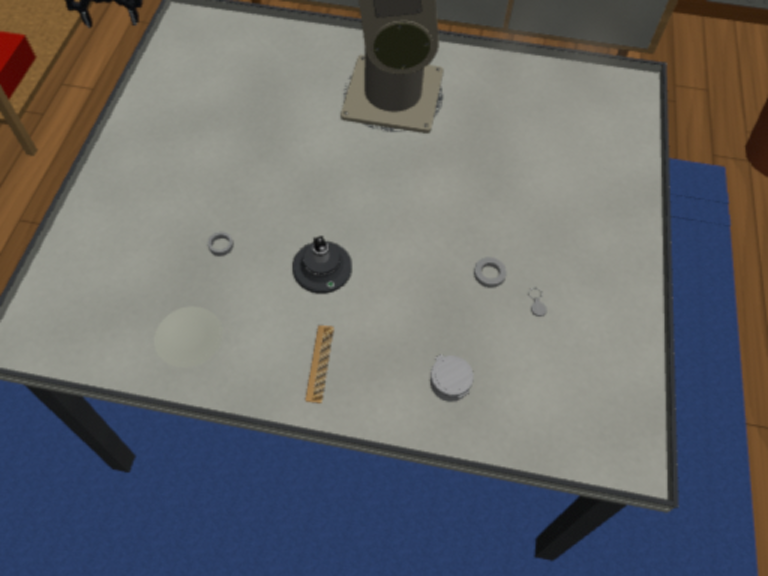

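View pics/wrist0.png

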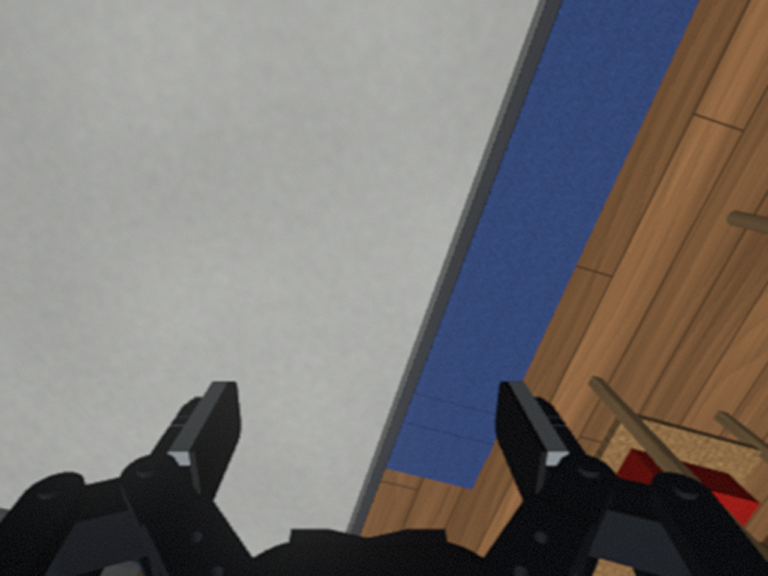

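Run:
```python
from h import *
d=np.load('pics/top0.npy',allow_pickle=True).item()
for n,(u,v),zw in [('wide',(243/1.5,360/1.5),16),('narrow',(586/1.5,337/1.5),16),('foot',(453/1.5,329/1.5),18),('lvl',(434.5/1.5,301/1.5),18),('screw',(456.5/1.5,327.5/1.5),106),('tin',(273/1.5,204/1.5),40),('fob',(182/1.5,321/1.5),7),('sauc',(584/1.5,204/1.5),19)]:
    print(n,np.round(P(d,u,v,zw=zw),1))
im=d['image'][:,:,::-1]
c=lambda x,y,w:cv2.resize(im[y-w:y+w,x-w:x+w],(380,380),interpolation=cv2.INTER_CUBIC)
cv2.imwrite('pics/c.png',np.hstack([c(162,240,20),c(390,224,20)]))
cv2.imwrite('pics/c2.png',c(302,219,30))
```

```text
wide [466.5 286.4  16. ]
narrow [ 510.  -270.4   16. ]
foot [520.6 -55.2  18. ]
lvl [565.9 -25.   18. ]
screw [520.9 -52.5 106. ]
tin [719.6 238.8  40. ]
fob [529.4 391.3   7. ]
sauc [ 727.5 -268.9   19. ]
```

View pics/c.png

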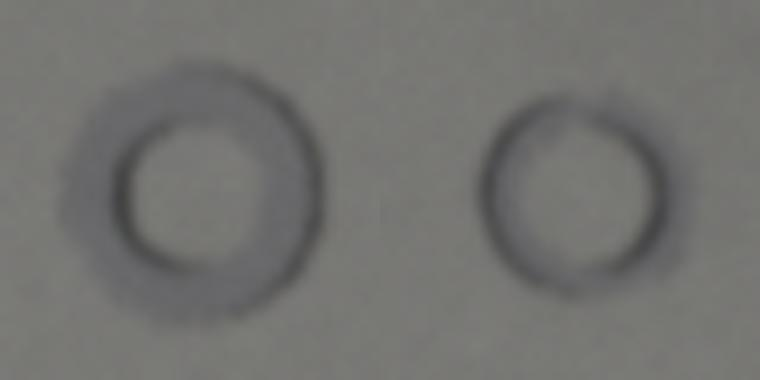

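View pics/c2.png

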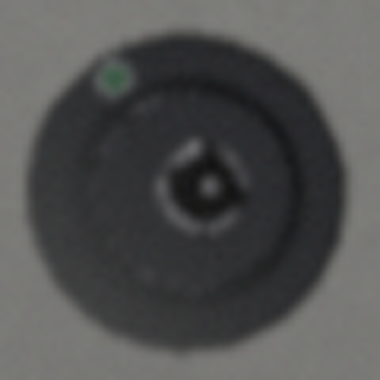

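```bash
cat >> h.py <<'E'
def Rs(s): return Ro.from_euler('xyz',s['tcp_rot'],degrees=True).as_matrix()
def yaw(s):
    y=Rs(s)[:,1]; return np.degrees(np.arctan2(y[1],y[0]))
def plan(pos,yw=None):
    s=sensors.sense(); R=Rs(s); sh=R.T@(np.array(pos)-s['tool_pos'])/10
    print('t',round(s['time'],2),'pos',np.round(s['tool_pos'],1),'yaw',round(yaw(s),2),'gap',round(s['finger_gap'],1),'F',np.round(s['ft_force'],1))
    print('tool shift cm',np.round(sh,2))
    if yw is not None:
        a=np.radians(yw); x=np.array([0,0,-1.]); y=np.array([np.cos(a),np.sin(a),0]); Rt=np.array([x,y,np.cross(x,y)]).T
        print('rotvec deg',np.round(Ro.from_matrix(R.T@Rt).as_rotvec(degrees=True),2))
E
python3 - <<'E'
from h import *
s=sensors.sense(); print(np.round(Rs(s),3),yaw(s))
for y in (33,-147): plan([466.5,286.4,150],y)
E
```

```text
[[-0.     0.284 -0.959]
 [ 0.001 -0.959 -0.284]
 [-1.    -0.001 -0.   ]] -73.51072025256948
t 0.15 pos [ 170.3 -574.9  230.5] yaw -73.51 gap 85.5 F [0.1 0.2 0.4]
tool shift cm [  8.16 -74.17 -52.85]
rotvec deg [-1.0651e+02 -8.0000e-02  5.0000e-02]
t 0.15 pos [ 170.3 -574.9  230.5] yaw -73.51 gap 85.5 F [0.1 0.2 0.4]
tool shift cm [  8.16 -74.17 -52.85]
rotvec deg [7.349e+01 4.000e-02 8.000e-02]
```

drive_tool(moves=[0,-4,0,-3.8,0,0,0,-4,0,-3.8,0,0,0,-4,0,-3.8,0,0,0,-4,0,-3.8,0,0,0,-4,0,-3.8,0,0,0,-4,0,-3.8,0,0,0,-4,0,-3.8,0,0,0,-4,0,-3.8,0,0,0,-4,0,-3.8,0,0,0,-4,0,-3.8,0,0,0,-4,0,-3.8,0,0,0,-4,0,-3.8,0,0,0,-4,0,-3.8,0,0,0,-4,0,-3.8,0,0,0,-4,0,-3.8,0,0,0,-4,0,-3.8,0,0,0,-4,0,-3.8,0,0,0,-4,0,-3.8,0,0,0,-4,0,-3.8,0,0,0,-4,0,-3.8,0,0], hand=8.5)

```text
time: 1.82
tool_pos: [-386.1, -199.2, 232.2]
tcp_rot: [-166.1, 85.7, 100.2]
ft_force: [-0.8, 0.6, 1.1]
finger_gap: 84.9
```

Run:
```python
from h import *
plan([466.5,286.4,130],33)
```

```text
t 1.82 pos [-386.1 -199.2  232.2] yaw -3.66 gap 84.9 F [-0.8  0.6  1.1]
tool shift cm [ 12.65  82.16 -53.12]
rotvec deg [-36.68  -4.37  -0.34]
```

Run:
```python
from h import *
s=sensors.sense(); print(np.round(s['joint_pos'],1), np.round(Rs(s),2))
```

```text
[-156.   -17.6  108.9   -4.2   89.8 -152.2] [[-0.01  1.   -0.06]
 [ 0.07 -0.06 -1.  ]
 [-1.   -0.02 -0.07]]
```

drive_tool(moves=[0,1.1,4,0,0,0,0,1.1,4,0,0,0,0,1.1,4,0,0,0,0,1.1,4,0,0,0,0,1.1,4,0,0,0,0,3.7,1.8,0,-0.9,0,0,3.7,1.8,0,-0.9,0,0,3.7,1.8,0,-0.9,0,0,3.7,1.8,0,-0.9,0,0,3.7,1.8,0,-0.7,0])

```text
time: 2.65
tool_pos: [-159.3, -504.1, 209.9]
tcp_rot: [-79.6, 89.0, -173.0]
ft_force: [0.1, -0.4, 0.6]
finger_gap: 85.0
```

Run:
```python
from h import *
s=sensors.sense(); print(np.round(s['joint_pos'],1), np.round(Rs(s),2))
plan([300,-480,200],0)
```

```text
[-112.5   -3.4   98.6   -0.8   84.3 -109. ] [[-0.02  1.   -0.06]
 [-0.   -0.06 -1.  ]
 [-1.   -0.02  0.  ]]
t 2.65 pos [-159.3 -504.1  209.9] yaw -3.39 gap 85.0 F [ 0.1 -0.4  0.6]
tool shift cm [ 0.21 45.72 -5.12]
rotvec deg [-3.39  0.15  0.95]
```

drive_tool(moves=[0,4.1,-0.5,0,0,0,0,4.1,-0.5,0,0,0,0,4.1,-0.5,0,0,0,0,4.1,-0.5,0,0,0,0,4.1,-0.5,0,0,0,0,4.1,-0.5,0,0,0,0,4.1,-0.5,0,0,0,0,4.1,-0.5,0,0,0,0,4.1,-0.5,0,0,0,0,4.1,-0.5,0,0,0,0,4.1,-0.5,0,0,0,0,1.8,-3.6,0,0,0,0,1.8,-3.6,0,0,0,0,1.8,-3.6,0,0,0,0,1.8,-3.6,0,0,0,0,1.8,-3.6,0,0,0,0,1.8,-3.6,0,0,0,0,1.8,-3.6,0,0,0,0,1.8,-3.6,0,0,0,0,1.8,-3.6,0,0,0])

```text
time: 4.32
tool_pos: [473.4, -159.5, 198.7]
tcp_rot: [-79.9, 89.0, -173.2]
ft_force: [1.0, -0.6, -0.3]
finger_gap: 84.9
```

Run:
```python
from h import *
s=sensors.sense(); print(np.round(s['joint_pos'],1), np.round(Rs(s),2))
plan([466,286,130],33)
```

```text
[-24.1  -6.3 102.6  -0.5  84.6 -20.7] [[-0.02  1.   -0.06]
 [-0.   -0.06 -1.  ]
 [-1.   -0.02  0.  ]]
t 4.32 pos [ 473.4 -159.5  198.7] yaw -3.39 gap 84.9 F [ 1.  -0.6 -0.3]
tool shift cm [  6.79  -3.25 -44.45]
rotvec deg [-36.38  -0.14   1.  ]
```

Run:
```python
from h import *
s=sensors.sense()
d=save('wrist','w1',scale=1.5); np.save('pics/w1s.npy',s,allow_pickle=True)
```

```text
(no output)
```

View pics/w1.png

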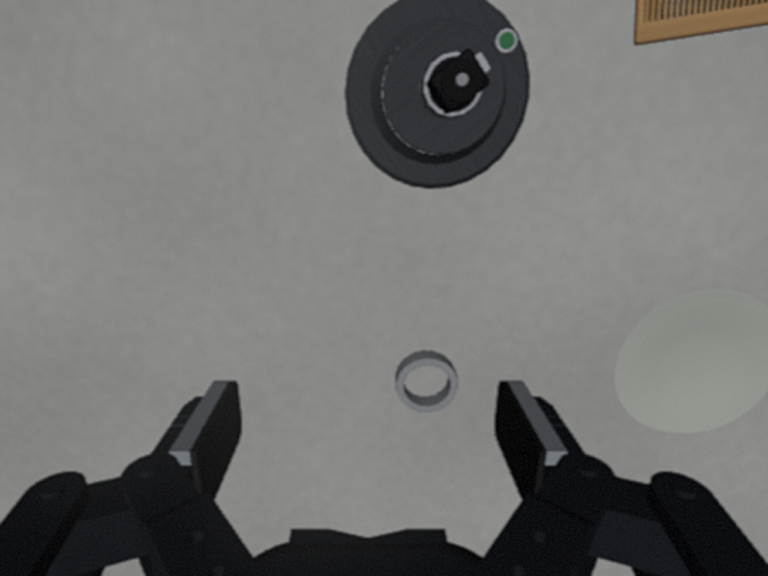

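Run:
```python
from h import *
d=np.load('pics/w1.npy',allow_pickle=True).item(); s=np.load('pics/w1s.npy',allow_pickle=True).item()
for n,u,v,zw in [('screw',462,79,106),('rim',455.5,83,80),('lvl',507,40,18.5),('narrow',427,386,16),('narrowbot outline',426,375,0)]:
    print(n,np.round(P(d,u/1.5,v/1.5,zw=zw,pose=s),1), np.round(P(d,u/1.5,v/1.5,pose=s),1))
im=d['image'][:,:,::-1]
cv2.imwrite('pics/c.png',cv2.resize(im[0:130,225:360],None,fx=5,fy=5,interpolation=cv2.INTER_CUBIC))
```

```text
screw [521.5 -54.1 106. ] [521.5 -54.1 106.2]
rim [522.8 -53.5  80. ] [518.9 -55.4 103.6]
lvl [565.1 -25.6  18.5] [565.3 -25.4  17.6]
narrow [ 511.2 -274.6   16. ] [ 512.8 -284.8   -0.6]
narrowbot outline [ 512.1 -273.6    0. ] [ 5.120e+02 -2.734e+02  3.000e-01]
```

View pics/c.png

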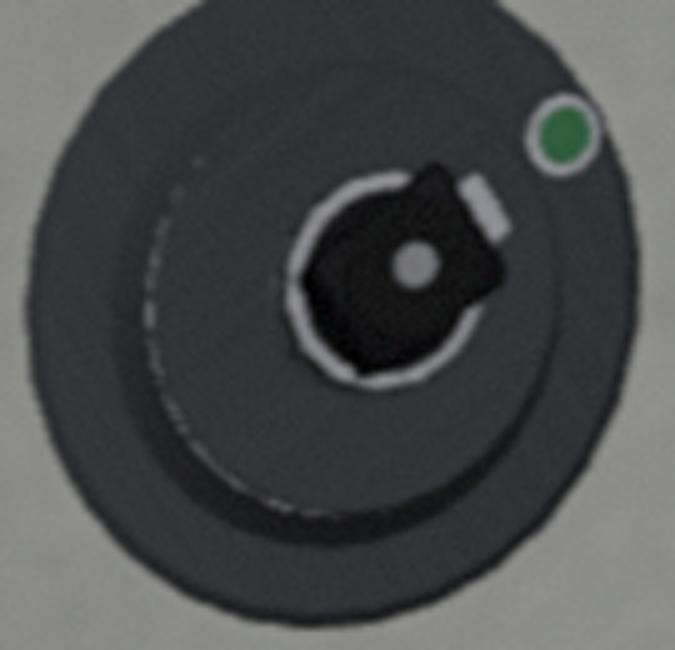

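drive_tool(moves=[0,-0.2,-3.7,-3,0,0,0,0,-3.7,-3,0,0,0,0.2,-3.7,-3,0,0,0,0.4,-3.7,-3,0,0,0,0.5,-3.7,-3,0,0,0.8,0.7,-3.6,-3,0,0,0.9,0.9,-3.6,-3,0,0,0.9,1.1,-3.5,-3,0,0,0.9,1.3,-3.5,-3,0,0,0.9,1.5,-3.4,-3,0,0,0.9,1.6,-3.3,-3,0,0.5,0.9,1.8,-3.2,-3,0,0.5])

```text
time: 5.37
tool_pos: [470.4, 284.0, 135.4]
tcp_rot: [164.5, 89.6, 107.3]
ft_force: [-0.4, -0.6, 0.7]
finger_gap: 85.1
```

Run:
```python
from h import *
plan([466,286,100],33)
s=sensors.sense()
d=save('wrist','w2',scale=1.5); np.save('pics/w2s.npy',s,allow_pickle=True)
```

```text
t 5.37 pos [470.4 284.  135.4] yaw 32.77 gap 85.1 F [-0.4 -0.6  0.7]
tool shift cm [ 3.54 -0.27 -0.38]
rotvec deg [-0.23 -0.38 -0.11]
```

View pics/w2.png

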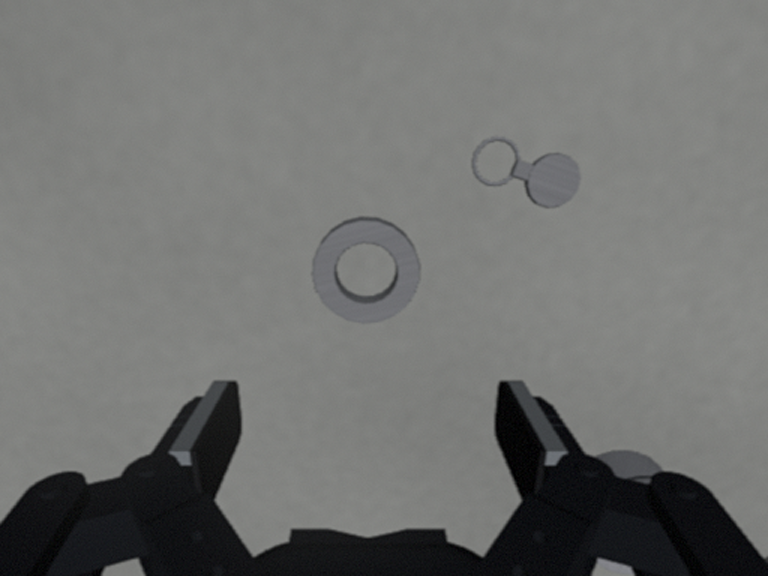

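Run:
```python
from h import *
d=np.load('pics/w2.npy',allow_pickle=True).item(); s=np.load('pics/w2s.npy',allow_pickle=True).item()
for u,v in [(366.5,271.5),(312.5,271),(420.5,271),(366.5,221),(366.5,323)]:
    print(np.round(P(d,u/1.5,v/1.5,zw=16,pose=s),1))
# depth-based: points at z 12..20
H,W=d['z_map'].shape
pts=[]
for v in range(130,230):
  for u in range(190,300):
    p=P(d,u,v,pose=s)
    if 13<p[2]<19: pts.append(p)
pts=np.array(pts); c,rad=cv2.minEnclosingCircle(pts[:,:2].astype(np.float32)); print(len(pts),c,rad,pts[:,2].mean())
im=d['image'][:,:,::-1]
cv2.imwrite('pics/c.png',cv2.resize(im[130:230,190:300],None,fx=6,fy=6,interpolation=cv2.INTER_CUBIC))
```

```text
[465.3 288.9  16. ]
[437.6 271.5  16. ]
[492.6 306.8  16. ]
[448.7 314.7  16. ]
[483.5 260.5  16. ]
2601 (465.0304870605469, 287.3711242675781) 32.84391403198242 15.803524098885642
```

View pics/c.png

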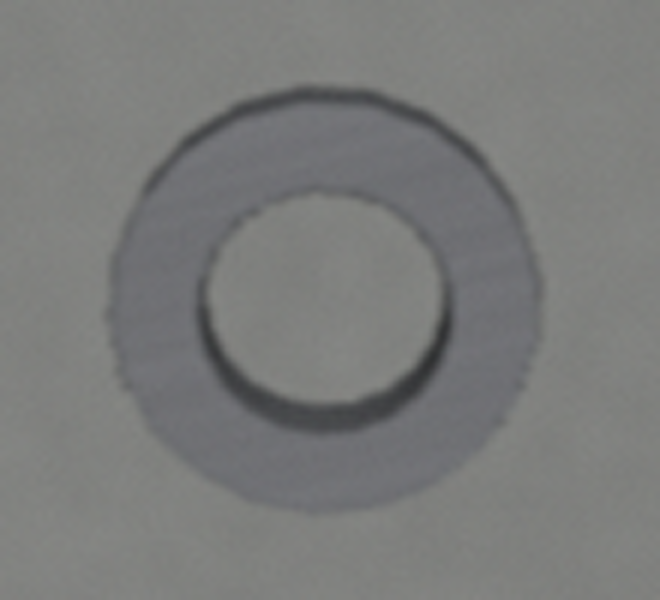

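```bash
cat >> h.py <<'E'
def cloud(d,pose=None):
    K=d['camera_matrix']; Z=d['z_map'].astype(float); v,u=np.nonzero(Z>0); z=Z[v,u]
    c=np.stack([(u-K[0,2])/K[0,0]*z,(v-K[1,2])/K[1,1]*z,z],1)
    if 'mount' in d:
        T=np.eye(4);T[:3,:3]=Rs(pose);T[:3,3]=pose['tool_pos'];T=T@d['mount'];R=T[:3,:3];o=T[:3,3]
    else: R=Ro.from_euler('xyz',d['orientation'],degrees=True).as_matrix();o=np.array(d['eye'])
    return c@R.T+o
def circ(pts,c,rad,z0,z1):
    p=pts[(np.hypot(*(pts[:,:2]-c).T)<rad)&(pts[:,2]>z0)&(pts[:,2]<z1)]
    if len(p)<5: print('few',len(p));return
    cc,r=cv2.minEnclosingCircle(p[:,:2].astype(np.float32)); print(len(p),np.round(cc,2),'r',round(r,2),'z',round(p[:,2].mean(),2)); return cc
E
python3 - <<'E'
from h import *
plan([465,287.4,1],33.3)
d=np.load('pics/w1.npy',allow_pickle=True).item(); s=np.load('pics/w1s.npy',allow_pickle=True).item()
p=cloud(d,s)
for a in [(15,21),(42,46),(75,82),(97,101),(101,104.5),(104,108)]: circ(p,[521.8,-54],70,*a)
circ(p,[511,-274],40,13,18)
d=np.load('pics/top0.npy',allow_pickle=True).item(); p=cloud(d)
for a in [(15,21),(42,46),(97,107)]: circ(p,[521.8,-54],70,*a)
circ(p,[511,-274],40,13,19)
circ(p,[465,287],40,13,19)
E
```

```text
t 5.42 pos [468.6 289.3 133.5] yaw 33.13 gap 85.0 F [-4.2  1.8 -0.7]
tool shift cm [13.25 -0.43  0.1 ]
rotvec deg [-0.17 -0.59 -0.12]
3866 [520.55 -53.48] r 59.04 z 16.29
3961 [521.01 -53.77] r 37.03 z 43.92
465 [520.94 -53.91] r 16.78 z 79.36
412 [521.24 -53.93] r 14.59 z 99.59
507 [520.24 -54.1 ] r 12.38 z 102.09
62 [521.13 -53.94] r 3.01 z 105.71
604 [ 510.42 -274.37] r 26.05 z 15.55
610 [522.98 -52.72] r 60.71 z 17.16
401 [522.96 -53.13] r 36.63 z 44.11
95 [524.69 -53.35] r 14.6 z 101.44
146 [ 511.57 -272.54] r 26.06 z 16.15
311 [467.46 287.65] r 32.68 z 16.17
```

drive_tool(moves=[3,-0.2,0,0,-0.3,0,3,-0.2,0,0,-0.3,0,3,0,0,0,0,0,1,0,0,0,0,0,0,0,0,0,0,0,0,0,0,0,0,0])

```text
time: 5.92
tool_pos: [467.6, 280.1, 36.4]
tcp_rot: [14.7, 89.8, -42.7]
ft_force: [-0.1, -0.5, 0.6]
finger_gap: 84.7
```

Run:
```python
from h import *
plan([465,287.4,1],33.3)
s=sensors.sense();d=save('wrist','w3',scale=1.5)
circ(cloud(d,s),[465,287.4],40,13,18)
plan([465,287.4,1],33.3)
```

```text
t 5.92 pos [467.6 280.1  36.4] yaw 32.59 gap 84.7 F [-0.1 -0.5  0.6]
tool shift cm [ 3.54  0.17 -0.76]
rotvec deg [-0.71  0.21 -0.05]
5831 [465.23 287.53] r 32.98 z 15.76
t 5.97 pos [468.7 280.7  37.7] yaw 32.59 gap 85.3 F [0.8 0.2 0.6]
tool shift cm [ 3.67  0.03 -0.78]
rotvec deg [-0.71  0.23 -0.21]
```

View pics/w3.png

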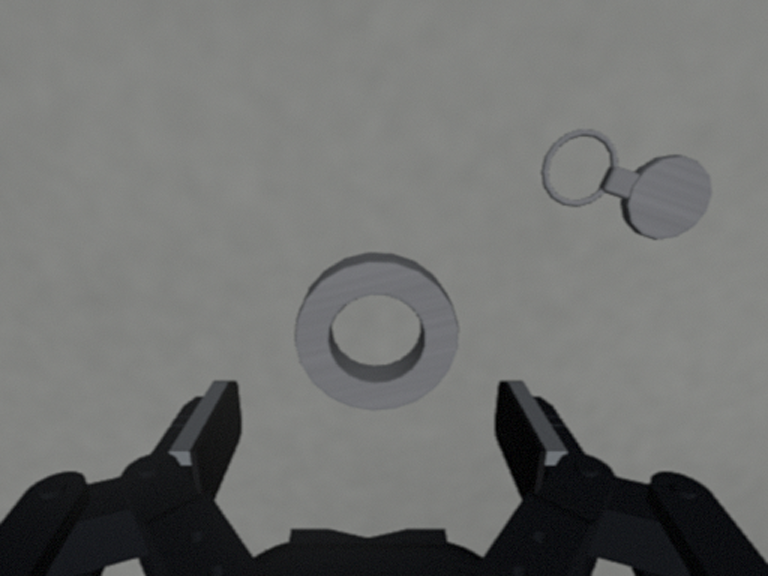

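drive_tool(moves=[0,0.1,-0.8,-0.7,0,0,1.2,0,0,0,0,0,1.2,0,0,0,0,0,1.2,0,0,0,0,0,0,0,0,0,0,0,0,0,0,0,0,0,0,0,0,0,0,0])

```text
time: 6.55
tool_pos: [464.0, 287.4, -0.3]
tcp_rot: [13.8, 89.8, -42.8]
ft_force: [-0.6, 1.1, -0.1]
finger_gap: 84.9
```

Run:
```python
from h import *
plan([465.2,287.5,1],33.3)
s=sensors.sense();d=save('wrist','w4',scale=1.5)
circ(cloud(d,s),[465,287.4],40,13,18)
plan([465.2,287.5,1],33.3)
```

```text
t 6.55 pos [ 4.640e+02  2.874e+02 -3.000e-01] yaw 33.31 gap 84.9 F [-0.6  1.1 -0.1]
tool shift cm [-0.13  0.11  0.06]
rotvec deg [ 0.01  0.21 -0.05]
8261 [468.06 289.78] r 36.15 z 15.76
t 6.6 pos [4.644e+02 2.877e+02 2.000e-01] yaw 33.31 gap 85.0 F [-0.7  0.2  1.1]
tool shift cm [-0.08  0.06  0.06]
rotvec deg [ 0.01  0.22 -0.11]
```

View pics/w4.png

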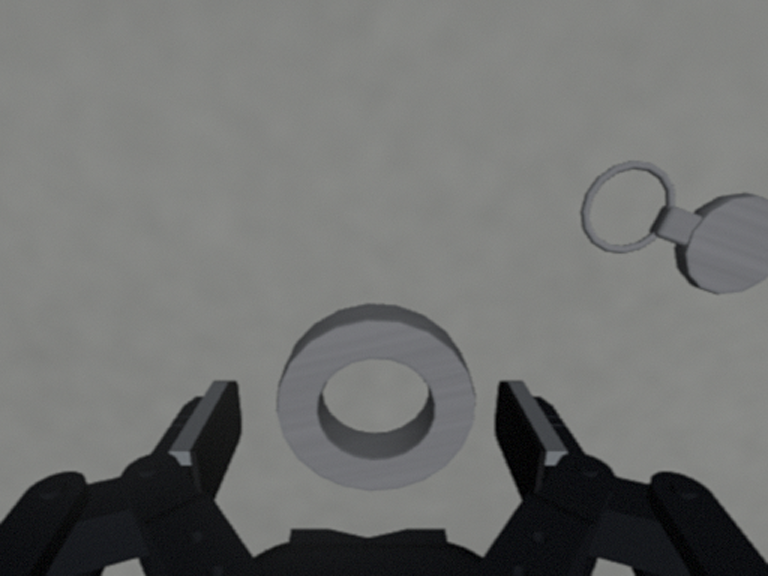

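drive_tool(moves=[0,0,0,0,0,0,0,0,0,0,0,0,0,0,0,0,0,0,0,0,0,0,0,0,0,0,0,0,0,0,0,0,0,0,0,0], hand=6.0, grip_force=40)

```text
time: 7.1
tool_pos: [465.1, 288.0, 1.3]
tcp_rot: [41.6, 89.7, -15.1]
ft_force: [-2.1, 0.1, 5.1]
finger_gap: 63.4
```

Run:
```python
from h import *
plan([465.2,287.5,150],33.3)
s=sensors.sense();d=save('wrist','w5',scale=1.5);np.save('pics/w5s.npy',s,allow_pickle=True)
p=cloud(d,s); 
# tool coords of ring
q=(p-s['tool_pos'])@Rs(s); m=(abs(q[:,1])<30)&(abs(q[:,2])<60)&(p[:,2]>13)&(p[:,2]<18.5); q=q[m]
print(len(q),q.min(0),q.max(0)); print(np.median(q[:,0]))
```

```text
t 7.1 pos [465.1 288.    1.3] yaw 33.31 gap 63.4 F [-2.1  0.1  5.1]
tool shift cm [-14.87   0.03   0.11]
rotvec deg [ 0.01  0.23 -0.21]
7792 [-17.02347578 -29.98792715 -32.10603871] [-11.61740536  29.98429907  33.81533909]
-14.506587907634543
```

View pics/w5.png

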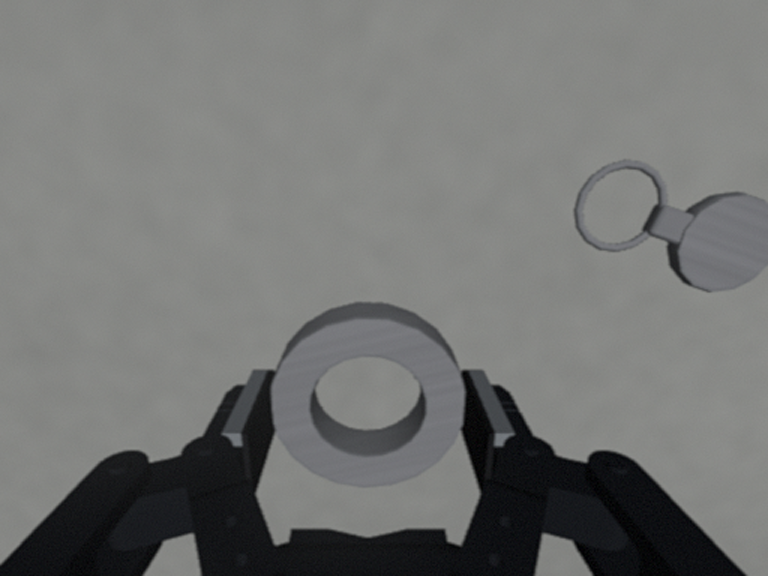

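drive_tool(moves=[-1,0,0,0,0,0,-2,0,0,0,0,0,-3,0,0,0,0,0,-3,0,0,0,0,0,-3,0,0,0,0,0,-2,0,0,0,0,0,-1,0,0,0,0,0])

```text
time: 7.73
tool_pos: [465.2, 288.8, 154.5]
tcp_rot: [58.6, 89.5, 2.0]
ft_force: [0.9, -0.0, -1.7]
finger_gap: 63.3
```

Run:
```python
from h import *
plan([520.7,-53.2,145],33.3)
s=sensors.sense();d=save('wrist','w6',scale=1.5);np.save('pics/w6s.npy',s,allow_pickle=True)
p=cloud(d,s); 
q=(p-s['tool_pos'])@Rs(s); m=(abs(q[:,1])<30)&(abs(q[:,2])<60)&(q[:,0]>-19)&(q[:,0]<-9); q=q[m]
print(len(q),q.min(0),q.max(0)); A=np.c_[q[:,1:],np.ones(len(q))]; print(np.linalg.lstsq(A,q[:,0],rcond=None)[0])
```

```text
t 7.73 pos [465.2 288.8 154.5] yaw 33.32 gap 63.3 F [ 0.9 -0.  -1.7]
tool shift cm [  0.99 -14.16  31.62]
rotvec deg [ 0.01  0.25 -0.42]
8281 [-18.29003493 -29.99557441 -32.32377142] [-9.00180652 29.99888546 33.77495334]
[ 2.39904620e-03  5.86172753e-04 -1.41193409e+01]
```

View pics/w6.png

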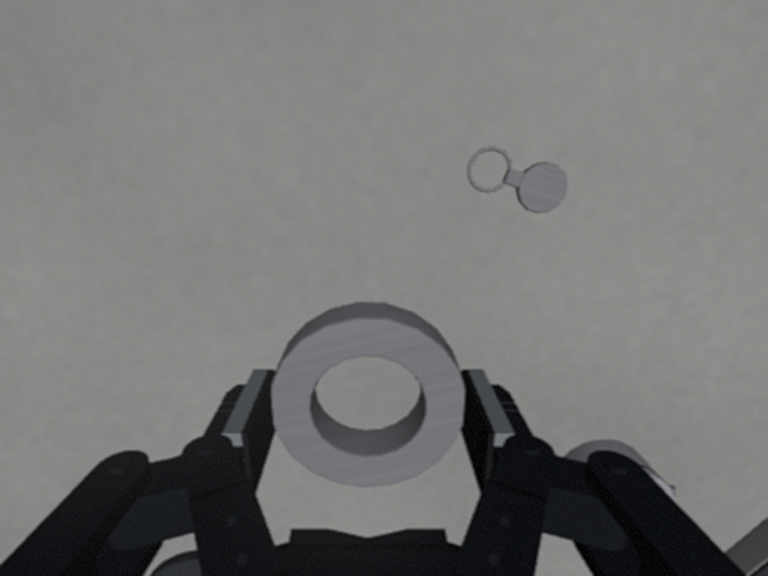

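drive_tool(moves=[0,-0.6,1.3,0,0,0,0,-1.1,2.5,0,0,0,0,-1.3,2.9,0,0,0,0,-1.3,2.9,0,0,0,0,-1.3,2.9,0,0,0,0,-1.3,2.9,0,0,0,0,-1.3,2.9,0,0,0,0,-1.3,2.9,0,0,0,0,-1.3,2.9,0,0,0,0,-1.3,2.9,0,0,0,0,-1.1,2.5,0,0,0,0,-0.6,1.3,0,0,-0.4,0,0,0,0,0,0,0,0,0,0,0,0,0,0,0,0,0,0])

```text
time: 9.03
tool_pos: [516.9, -44.2, 150.1]
tcp_rot: [-70.7, 89.6, -127.4]
ft_force: [0.2, 0.7, -3.8]
finger_gap: 63.1
```

Run:
```python
from h import *
plan([520.7,-53.2,125],33.3)
s=sensors.sense();d=save('wrist','w7',scale=1.5);np.save('pics/w7s.npy',s,allow_pickle=True)
p=cloud(d,s); circ(p,[521,-54],70,15.2,21);circ(p,[521,-54],70,42,46);circ(p,[521,-54],70,104.5,108)
plan([520.7,-53.2,125],33.3)
```

```text
t 9.03 pos [516.9 -44.2 150.1] yaw 33.33 gap 63.1 F [ 0.2  0.7 -3.8]
tool shift cm [ 2.51 -0.16  0.96]
rotvec deg [0.03 0.12 0.35]
2524 [520.72 -53.02] r 58.77 z 16.55
2481 [520.94 -53.73] r 36.86 z 43.93
6 [522.31 -55.87] r 1.77 z 105.86
t 9.08 pos [517.  -43.9 150.3] yaw 33.37 gap 63.2 F [-0.8  0.5 -2.2]
tool shift cm [ 2.53 -0.19  0.97]
rotvec deg [0.07 0.14 0.33]
```

View pics/w7.png

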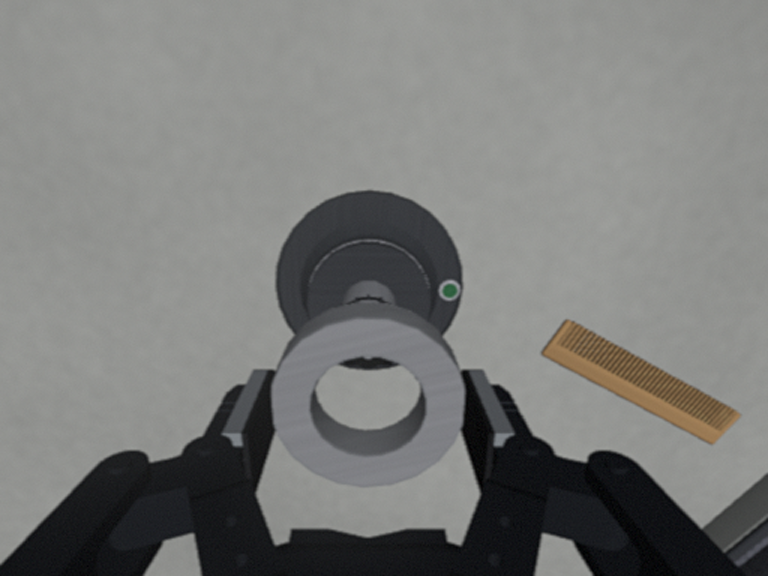

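drive_tool(moves=[0,-0.1,0.5,0,0.1,0.2,0.5,-0.1,0.4,0,0,0.1,1,0,0,0,0,0,0,0,0,0,0,0,0,0,0,0,0,0,0,0,0,0,0,0])

```text
time: 9.58
tool_pos: [520.5, -53.7, 135.6]
tcp_rot: [-20.0, 89.9, -76.7]
ft_force: [0.5, 0.3, -2.9]
finger_gap: 63.6
```

Run:
```python
from h import *
plan([520.5,-53.1,46],33.3)
s=sensors.sense();d=save('wrist','w8',scale=1.5);np.save('pics/w8s.npy',s,allow_pickle=True)
p=cloud(d,s); circ(p,[521,-54],70,42,46)
q=(p-s['tool_pos'])@Rs(s); m=(abs(q[:,1])<30)&(abs(q[:,2])<60)&(q[:,0]>-19)&(q[:,0]<-9); q=q[m]
print(len(q),q.min(0),q.max(0))
plan([520.5,-53.1,46],33.3)
```

```text
t 9.58 pos [520.5 -53.7 135.6] yaw 33.32 gap 63.6 F [ 0.5  0.3 -2.9]
tool shift cm [ 8.96  0.04 -0.06]
rotvec deg [0.02 0.08 0.03]
3077 [521.   -53.88] r 36.82 z 43.91
8281 [-18.01709429 -29.99771821 -32.24370222] [-9.00066615 29.98599376 33.30711845]
t 9.63 pos [520.8 -53.7 136. ] yaw 33.32 gap 63.2 F [-0.5 -0.1 -2.2]
tool shift cm [ 9.    0.01 -0.08]
rotvec deg [0.02 0.11 0.  ]
```

View pics/w8.png

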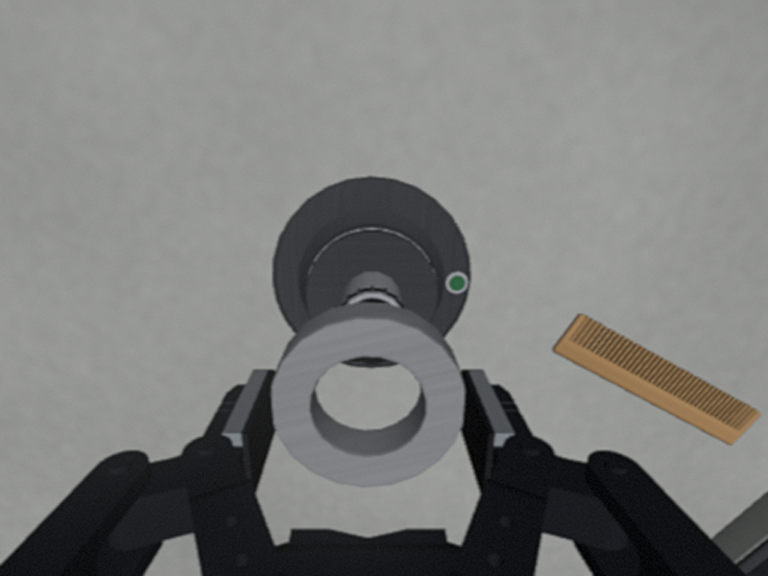

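drive_tool(moves=[1.5,0,0,0,0,0,1.5,0,0,0,0,0,1,0,0,0,0,0,0,0,0,0,0,0,0,0,0,0,0,0])

```text
time: 10.05
tool_pos: [520.4, -53.8, 95.7]
tcp_rot: [-34.1, 89.9, -90.8]
ft_force: [-0.4, 1.0, -2.3]
finger_gap: 63.3
```

Run:
```python
from h import *
plan([520.5,-53.3,46],33.3)
s=sensors.sense();d=save('wrist','w9',scale=1.5);np.save('pics/w9s.npy',s,allow_pickle=True)
p=cloud(d,s); circ(p,[521,-54],70,42,46)
cv2.imwrite('pics/w9.png',cv2.resize(d['image'][150:340,170:330,::-1],None,fx=3,fy=3,interpolation=cv2.INTER_CUBIC))
plan([520.5,-53.3,46],33.3)
```

```text
t 10.05 pos [520.4 -53.8  95.7] yaw 33.31 gap 63.3 F [-0.4  1.  -2.3]
tool shift cm [ 4.97  0.04 -0.04]
rotvec deg [0.01 0.07 0.04]
3332 [521.04 -54.03] r 36.99 z 43.93
t 10.1 pos [521.1 -53.9  96.5] yaw 33.32 gap 63.4 F [ 0.4  0.3 -2.3]
tool shift cm [ 5.05 -0.01 -0.1 ]
rotvec deg [ 0.02  0.13 -0.01]
```

View pics/w9.png

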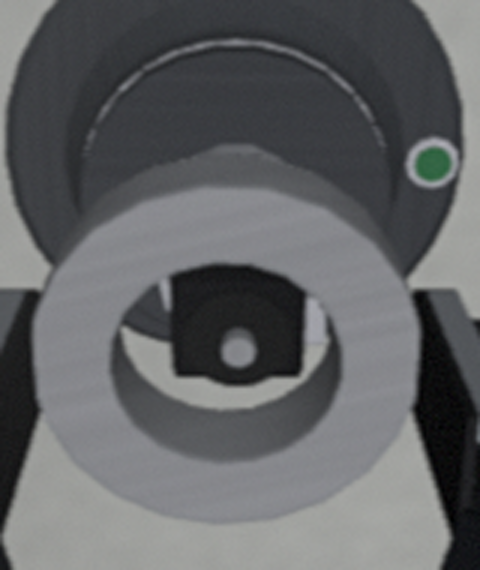

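Run:
```python
from h import *
d=np.load('pics/w9.npy',allow_pickle=True).item(); s=np.load('pics/w9s.npy',allow_pickle=True).item()
p=cloud(d,s); q=(p-s['tool_pos'])@Rs(s)
for a,b in [(42,46),(104.3,108),(100,103)]:
    m=(p[:,2]>a)&(p[:,2]<b)&(abs(q[:,1])<60)&(abs(q[:,2])<60); k=q[m]; print(a,m.sum(),k.min(0).round(1),k.max(0).round(1))
    print(circ(np.c_[k[:,1],k[:,2],k[:,0]],[0,0],70,-200,200))
m=(q[:,0]>-18)&(q[:,0]<-12)&(np.hypot(q[:,1],q[:,2])<37); k=q[m]; print(m.sum(),k.min(0),k.max(0))
inn=k[np.hypot(k[:,1],k[:,2])<22]
# bore circle fit at top: pixels mask hole
r=np.hypot(k[:,1],k[:,2]); ang=np.degrees(np.arctan2(k[:,2],k[:,1]))
for a in range(-180,180,30):
    t=(ang>a)&(ang<a+6)&(k[:,0]<-13)
    print(a, r[t].min().round(1), r[t].max().round(1))
print(circ(p,[521,-54],70,104.3,108))
```

```text
42 3332 [ 49.7 -36.1 -36.4] [53.7 37.  32.1]
3332 [0.41 0.48] r 36.99 z 51.75
(0.40626078844070435, 0.4846976697444916)
104.3 889 [-12.3 -44.8 -32.2] [-8.6 41.3 20.6]
889 [-1.75 -6.8 ] r 43.02 z -10.42
(-1.7470474243164062, -6.801551818847656)
100 1470 [ -7.3 -29.3 -32.5] [-4.3 30.3 20.6]
1470 [ 0.07 -9.56] r 30.28 z -5.92
(0.07275835424661636, -9.556766510009766)
8223 [-17.91665335 -35.09415183 -32.39815698] [-12.01459515  35.16861704  33.74317701]
-180 20.2 33.3
-150 19.8 33.7
-120 19.2 32.7
-90 18.6 32.0
-60 17.5 31.3
-30 17.3 31.2
0 17.2 30.3
30 17.6 31.4
60 18.9 32.5
90 19.5 33.8
120 19.5 33.6
150 20.2 34.1
889 [515.24 -49.03] r 43.02 z 106.12
(515.24169921875, -49.03021240234375)
```

drive_tool(moves=[0,0.2,0,0,0,0,0,0,0,0,0,0,0.5,0,0,0,0,0,1,0,0,0,0,0,1,0,0,0,0,0,0,0,0,0,0,0,0,0,0,0,0,0])

```text
time: 10.68
tool_pos: [521.2, -52.6, 69.3]
tcp_rot: [-95.3, 89.9, -152.0]
ft_force: [-0.1, -0.1, -2.7]
finger_gap: 62.9
```

Run:
```python
from h import *
plan([520.5,-53.3,46],33.3)
s=sensors.sense();d=save('wrist','w10',scale=1.5);np.save('pics/w10s.npy',s,allow_pickle=True)
cv2.imwrite('pics/w10.png',cv2.resize(d['image'][150:340,170:330,::-1],None,fx=3,fy=3,interpolation=cv2.INTER_CUBIC))
plan([520.5,-53.3,46],33.3)
```

```text
t 10.68 pos [521.2 -52.6  69.3] yaw 33.31 gap 62.9 F [-0.1 -0.1 -2.7]
tool shift cm [ 2.33 -0.09  0.02]
rotvec deg [ 0.01 -0.01  0.13]
t 10.73 pos [521.9 -52.7  70.2] yaw 33.31 gap 63.7 F [-0.  -0.2 -2.3]
tool shift cm [ 2.42 -0.14 -0.03]
rotvec deg [0.01 0.05 0.07]
```

View pics/w10.png

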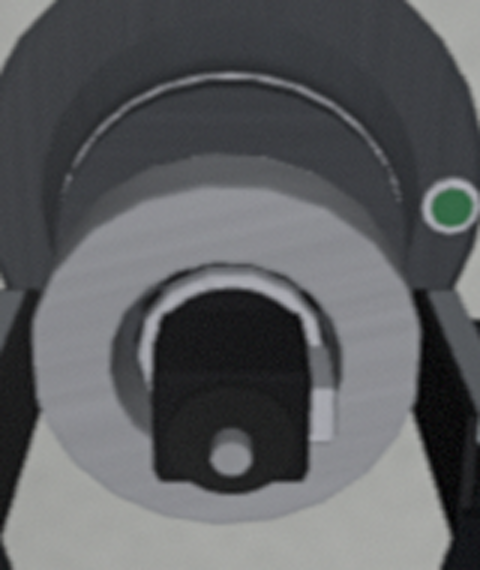

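drive_tool(moves=[0.9,0,0,0,0,0,0.8,0,0,0,0,0,0.3,0,0,0,0,0,0.1,0,0,0,0,0,0.1,0,0,0,0,0,0.1,0,0,0,0,0,0,0,0,0,0,0])

```text
time: 11.32
tool_pos: [522.7, -52.9, 48.1]
tcp_rot: [6.3, 89.9, -50.4]
ft_force: [0.6, 0.2, -2.5]
finger_gap: 63.1
```

Run:
```python
from h import *
plan([520.5,-53.3,46],33.3)
s=sensors.sense();d=save('wrist','w11',scale=1.5);np.save('pics/w11s.npy',s,allow_pickle=True)
p=cloud(d,s);q=(p-s['tool_pos'])@Rs(s)
m=(q[:,0]>-18)&(q[:,0]<-10)&(np.hypot(q[:,1],q[:,2])<30)&(np.hypot(q[:,1],q[:,2])>24);print(np.median(q[m],0),np.median(p[m],0))
plan([520.5,-53.3,46],33.3)
```

```text
t 11.32 pos [522.7 -52.9  48.1] yaw 33.31 gap 63.1 F [ 0.6  0.2 -2.5]
tool shift cm [ 0.21 -0.2  -0.09]
rotvec deg [ 0.01  0.13 -0.01]
[-14.53021724   0.15319623 -12.6984144 ] [511.74515669 -40.68759366  62.5923138 ]
t 11.37 pos [522.8 -52.9  48.2] yaw 33.31 gap 63.5 F [ 0.4  1.1 -2.7]
tool shift cm [ 0.22 -0.21 -0.1 ]
rotvec deg [ 0.01  0.13 -0.02]
```

View pics/w11.png

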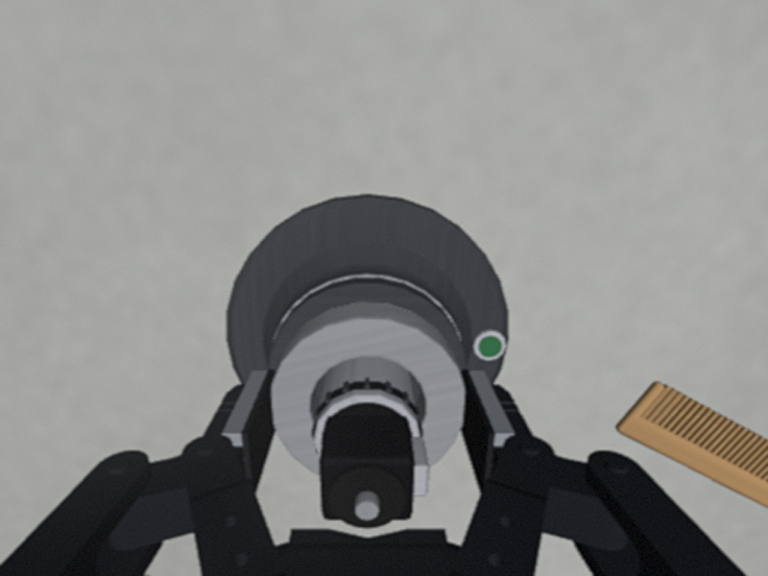

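Top at 62.6: 2.6 mm to go. Continue slowly.

drive_tool(moves=[0.1,0,0,0,0,0,0.1,0,0,0,0,0,0.1,0,0,0,0,0,0,0,0,0,0,0,0,0,0,0,0,0])

```text
time: 11.78
tool_pos: [522.8, -53.0, 45.4]
tcp_rot: [9.1, 89.9, -47.6]
ft_force: [-2.0, 1.0, 1.6]
finger_gap: 63.3
```

drive_tool(moves=[0,0,0,0,0,0,0,0,0,0,0,0,0,0,0,0,0,0,0,0,0,0,0,0,0,0,0,0,0,0], hand=8.5)

```text
time: 12.2
tool_pos: [522.7, -52.9, 45.1]
tcp_rot: [5.2, 89.9, -51.5]
ft_force: [0.9, 0.2, 0.3]
finger_gap: 85.4
```

Run:
```python
from h import *
plan([520.5,-53.3,46],33.3)
s=sensors.sense();d=save('wrist','w12',scale=1.5);np.save('pics/w12s.npy',s,allow_pickle=True)
p=cloud(d,s); circ(p,[521,-54],33.5,58,62)
```

```text
t 12.2 pos [522.7 -52.9  45.1] yaw 33.31 gap 85.4 F [0.9 0.2 0.3]
tool shift cm [-0.09 -0.2  -0.09]
rotvec deg [ 0.01  0.12 -0.01]
6222 [521.54 -54.28] r 32.96 z 59.85
```

View pics/w12.png

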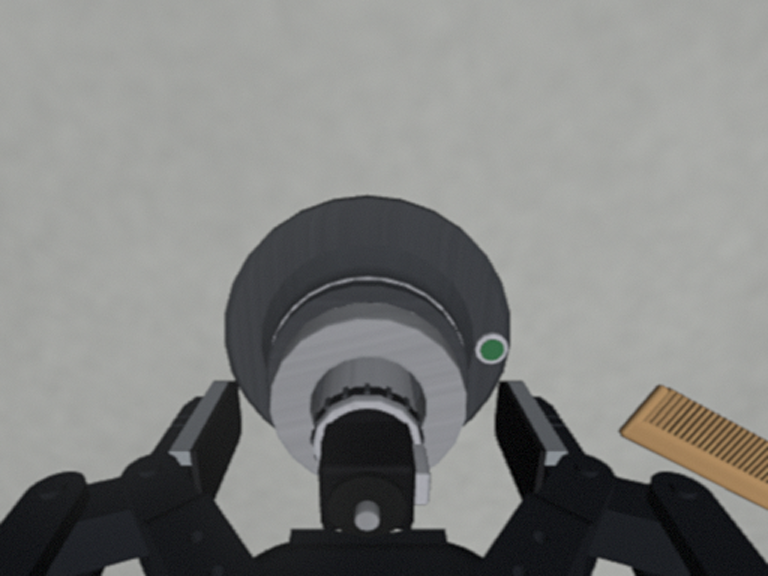

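drive_tool(moves=[-1,0,0,0,0,0,-3,0,0,0,0,0,-3.5,0,0,0,0,0,-2.5,0,0,0,0,0,0,-1,1.4,0,0,0,0,-2,2.7,0,0,0,0,-2.3,3.1,0,0,0,0,-2.3,3.1,0,0,0,0,-2.3,3.1,0,0,0,0,-2,2.7,0,0,0,0,-1.3,1.8,0,0,0,2,0,0,0,0,0,3,0,0,0,0,0,2,0,0,0,0,0,0,0,0,0,0,0])

```text
time: 13.5
tool_pos: [507.4, -273.3, 70.8]
tcp_rot: [-149.9, 89.7, 153.4]
ft_force: [-0.8, 0.3, -0.3]
finger_gap: 85.1
```

Run:
```python
from h import *
plan([510.4,-274.4,0],33.3)
s=sensors.sense();d=save('wrist','w13',scale=1.5);np.save('pics/w13s.npy',s,allow_pickle=True)
c=circ(cloud(d,s),[511,-274],35,13,18)
plan([c[0],c[1],0],33.3)
```

```text
t 13.5 pos [ 507.4 -273.3   70.8] yaw 33.28 gap 85.1 F [-0.8  0.3 -0.3]
tool shift cm [7.08 0.21 0.29]
rotvec deg [-0.02 -0.3   0.17]
1773 [ 510.32 -274.66] r 25.95 z 15.58
t 13.55 pos [ 508.7 -273.9   73.4] yaw 33.3 gap 85.1 F [0.5 0.  0.1]
tool shift cm [7.34 0.11 0.18]
rotvec deg [-0.   -0.16  0.11]
```

View pics/w13.png

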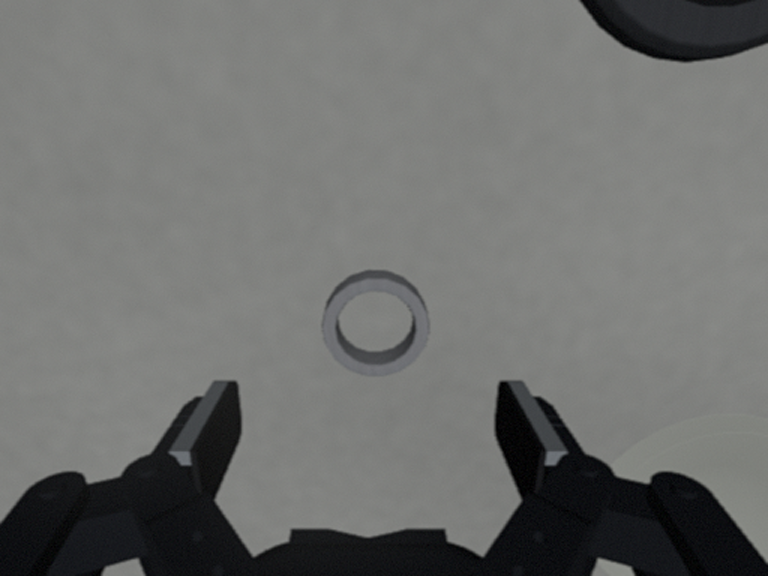

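drive_tool(moves=[2,0.1,0.2,0,0,0,2,0,0,0,0,0,2,0,0,0,0,0,0.5,0,0,0,0,0,0,0,0,0,0,0,0,0,0,0,0,0])

```text
time: 14.05
tool_pos: [513.6, -276.7, 12.3]
tcp_rot: [12.0, 89.8, -44.7]
ft_force: [-0.4, 0.3, 0.1]
finger_gap: 85.3
```

Run:
```python
from h import *
s=sensors.sense();d=save('wrist','w14',scale=1.5);np.save('pics/w14s.npy',s,allow_pickle=True)
c=circ(cloud(d,s),[511,-274],27,13,18)
plan([c[0],c[1],2],33.3)
```

```text
3271 [ 510.72 -274.33] r 26.08 z 15.56
t 14.1 pos [ 513.9 -277.    12.7] yaw 33.32 gap 85.0 F [-0.4  0.4 -0.3]
tool shift cm [ 1.07 -0.13 -0.4 ]
rotvec deg [ 0.02  0.27 -0.07]
```

drive_tool(moves=[0.5,-0.1,-0.4,0,0.2,0,0.6,0,0,0,0,0,0,0,0,0,0,0,0,0,0,0,0,0,0,0,0,0,0,0])

```text
time: 14.52
tool_pos: [509.5, -273.4, -0.6]
tcp_rot: [178.9, 89.9, 122.2]
ft_force: [0.3, -0.3, -0.3]
finger_gap: 85.2
```

Run:
```python
from h import *
plan([510.5,-274.4,2],33.3)
```

```text
t 14.52 pos [ 509.5 -273.4   -0.6] yaw 33.31 gap 85.2 F [ 0.3 -0.3 -0.3]
tool shift cm [-0.26  0.03  0.14]
rotvec deg [ 0.01 -0.09 -0.  ]
```

drive_tool(moves=[0,0,0,0,0,0,0,0,0,0,0,0,0,0,0,0,0,0,0,0,0,0,0,0,0,0,0,0,0,0,0,0,0,0,0,0,0,0,0,0,0,0], hand=4.6, grip_force=40)

```text
time: 15.1
tool_pos: [510.0, -273.7, 0.1]
tcp_rot: [138.0, 90.0, 81.3]
ft_force: [-0.7, 1.1, 5.9]
finger_gap: 50.4
```

```bash
cat >> h.py <<'E'
def ring(q,Ri,Ro_,x0,x1):
    from scipy.optimize import least_squares
    m=(q[:,0]>x0)&(q[:,0]<x1)&(np.hypot(q[:,1],q[:,2])<Ro_+6); k=q[m]
    xt=np.median(k[:,0]); k=k[abs(k[:,0]-xt)<2]
    # inner boundary by angle
    a=np.degrees(np.arctan2(k[:,2],k[:,1])); r=np.hypot(k[:,1],k[:,2]); pts=[]
    for t in range(-180,180,10):
        mm=(a>t)&(a<t+10)
        if mm.sum()>3: i=np.argmin(np.where(mm,r,1e9)); pts.append(k[i,1:])
    pts=np.array(pts); f=least_squares(lambda p:np.hypot(pts[:,0]-p[0],pts[:,1]-p[1])-p[2],[0,0,Ri],loss='soft_l1').x
    print('ring bore centre tool y,z',f.round(2),'top x',round(xt,2)); return f
E
python3 - <<'E'
from h import *
plan([510.5,-274.4,2],33.3)
s=sensors.sense();d=save('wrist','w15',scale=1.5);np.save('pics/w15s.npy',s,allow_pickle=True)
p=cloud(d,s);q=(p-s['tool_pos'])@Rs(s); ring(q,19,26,-18,-9)
d=np.load('pics/w9.npy',allow_pickle=True).item(); s=np.load('pics/w9s.npy',allow_pickle=True).item()
p=cloud(d,s);q=(p-s['tool_pos'])@Rs(s); ring(q,19,33,-18,-9)
E
```

```text
t 15.1 pos [ 5.100e+02 -2.737e+02  1.000e-01] yaw 33.31 gap 50.4 F [-0.7  1.1  5.9]
tool shift cm [-0.19  0.    0.09]
rotvec deg [ 0.01 -0.03 -0.03]
ring bore centre tool y,z [-1.45  1.06 18.64] top x -15.39
ring bore centre tool y,z [-1.44  0.39 18.74] top x -14.38
```

View pics/w15.png

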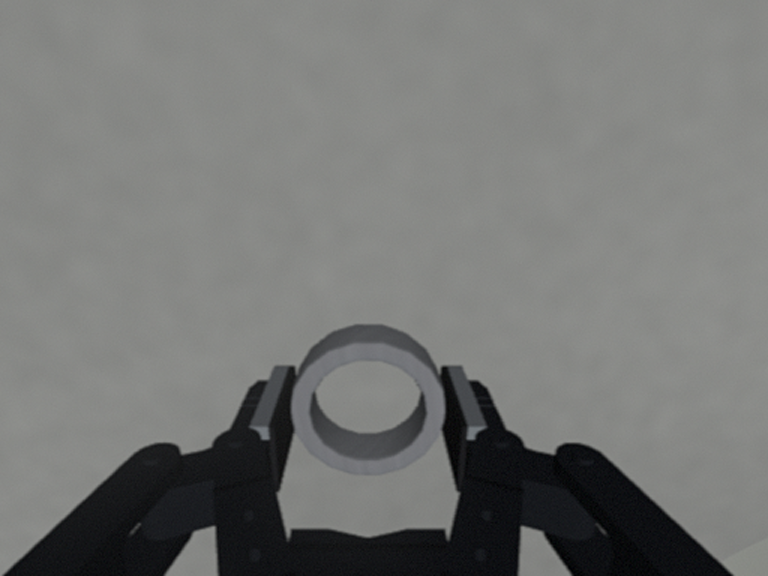

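drive_tool(moves=[-1,0,0,0,0,0,-2,0,0,0,0,0,-3,0,0,0,0,0,-3,0,0,0,0,0,-3,0,0,0,0,0,-2,0,0,0,0,0,-0.5,0,0,0,0,0,0,0.7,-0.9,0,0,0,0,1.7,-2.3,0,0,0,0,2,-2.8,0,0,0,0,2,-2.8,0,0,0,0,2,-2.8,0,0,0,0,2,-2.8,0,0,0,0,1.8,-2.4,0,0,0,0,0.9,-1.1,0,0,0,0,0,0,0,0,0,0,0,0,0,0,0,0,0,0,0,0,0])

```text
time: 16.65
tool_pos: [519.8, -52.1, 143.2]
tcp_rot: [-146.3, 89.8, 157.0]
ft_force: [0.5, -0.7, -1.3]
finger_gap: 50.4
```

Run:
```python
from h import *
plan([521.8,-52.3,120],33.3)
s=sensors.sense();d=save('wrist','w16',scale=1.5);np.save('pics/w16s.npy',s,allow_pickle=True)
p=cloud(d,s);q=(p-s['tool_pos'])@Rs(s); ring(q,19,26,-18,-9)
circ(p,[521,-54],42,42,46); circ(p,[521,-54],38,58,62)
plan([521.8,-52.3,120],33.3)
```

```text
t 16.65 pos [519.8 -52.1 143.2] yaw 33.33 gap 50.4 F [ 0.5 -0.7 -1.3]
tool shift cm [2.32 0.16 0.13]
rotvec deg [ 0.03 -0.16  0.11]
ring bore centre tool y,z [-1.44  1.11 18.64] top x -15.36
867 [521.01 -54.02] r 36.96 z 43.83
2329 [521.57 -54.45] r 32.85 z 59.87
t 16.7 pos [520.  -52.5 143.5] yaw 33.28 gap 50.0 F [ 0.6 -0.2 -0.9]
tool shift cm [2.35 0.16 0.08]
rotvec deg [-0.02 -0.14  0.08]
```

View pics/w16.png

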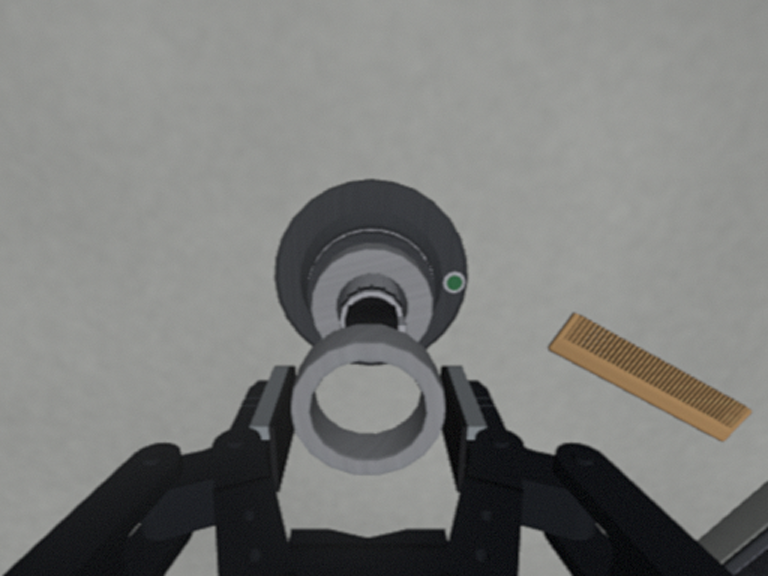

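Shift and descend to ring engaging the top; check.

drive_tool(moves=[0,0.1,0.1,0,-0.1,0.1,0.8,0.1,0,0,0,0,1.4,0,0,0,0,0,1.4,0,0,0,0,0,0.8,0,0,0,0,0,0,0,0,0,0,0,0,0,0,0,0,0,0,0,0,0,0,0])

```text
time: 17.37
tool_pos: [523.6, -52.0, 101.3]
tcp_rot: [69.3, 89.9, 12.6]
ft_force: [0.0, -1.1, -1.3]
finger_gap: 50.3
```

Run:
```python
from h import *
plan([521.8,-52.3,62],33.3)
s=sensors.sense();d=save('wrist','w17',scale=1.5);np.save('pics/w17s.npy',s,allow_pickle=True)
cv2.imwrite('pics/w17.png',cv2.resize(d['image'][150:340,170:330,::-1],None,fx=3,fy=3,interpolation=cv2.INTER_CUBIC))
p=cloud(d,s);circ(p,[521,-54],42,42,46)
plan([521.8,-52.3,62],33.3)
```

```text
t 17.37 pos [523.6 -52.  101.3] yaw 33.29 gap 50.3 F [ 0.  -1.1 -1.3]
tool shift cm [ 3.93 -0.17 -0.08]
rotvec deg [-0.01  0.05 -0.14]
1190 [520.99 -53.72] r 36.87 z 43.85
t 17.42 pos [523.8 -52.  101.6] yaw 33.3 gap 50.2 F [-0.1 -0.6 -1.3]
tool shift cm [ 3.96 -0.2  -0.09]
rotvec deg [ 0.    0.08 -0.17]
```

View pics/w17.png

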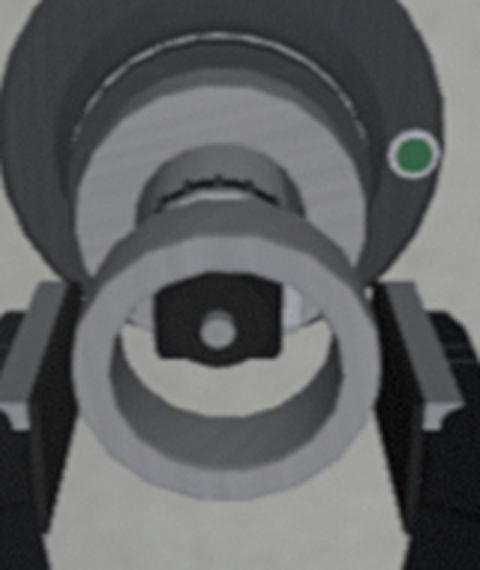

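drive_tool(moves=[0,-0.2,-0.1,0,0,-0.1,0,0,0,0,0,0,0,0,0,0,0,0,0,0,0,0,0,0])

```text
time: 17.75
tool_pos: [521.1, -52.0, 101.0]
tcp_rot: [35.9, 89.9, -20.7]
ft_force: [0.1, -0.5, -1.2]
finger_gap: 50.2
```

Run:
```python
from h import *
plan([521.8,-52.3,62],33.3)
s=sensors.sense();d=save('wrist','w18',scale=1.5);np.save('pics/w18s.npy',s,allow_pickle=True)
cv2.imwrite('pics/w18.png',cv2.resize(d['image'][150:340,170:330,::-1],None,fx=3,fy=3,interpolation=cv2.INTER_CUBIC))
p=cloud(d,s);circ(p,[521,-54],42,42,46)
plan([521.8,-52.3,62],33.3)
```

```text
t 17.75 pos [521.1 -52.  101. ] yaw 33.31 gap 50.2 F [ 0.1 -0.5 -1.2]
tool shift cm [3.9  0.04 0.06]
rotvec deg [ 0.01  0.04 -0.03]
1167 [521.06 -54.  ] r 36.98 z 43.87
t 17.8 pos [521.  -52.  100.9] yaw 33.31 gap 50.1 F [ 0.1  0.6 -0.9]
tool shift cm [3.89 0.05 0.07]
rotvec deg [ 0.01  0.04 -0.02]
```

View pics/w18.png

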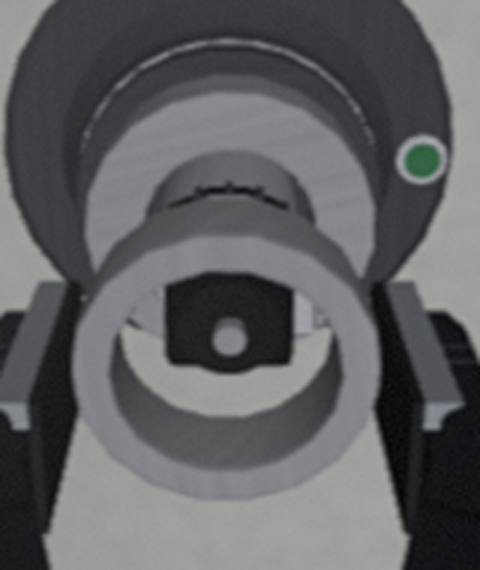

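drive_tool(moves=[0,0.05,0.05,0,0,0,0.6,0,0,0,0,0,1,0,0,0,0,0,1,0,0,0,0,0,0.8,0,0,0,0,0,0,0,0,0,0,0,0,0,0,0,0,0,0,0,0,0,0,0])

```text
time: 18.47
tool_pos: [521.5, -52.1, 66.5]
tcp_rot: [-65.8, 90.0, -122.5]
ft_force: [-0.1, 1.2, -1.7]
finger_gap: 50.3
```

Run:
```python
from h import *
plan([521.8,-52.3,60],33.3)
s=sensors.sense();d=save('wrist','w19',scale=1.5);np.save('pics/w19s.npy',s,allow_pickle=True)
p=cloud(d,s);q=(p-s['tool_pos'])@Rs(s); circ(p,[521,-54],30,75,83); circ(p,[521,-54],36,57,63)
```

```text
t 18.47 pos [521.5 -52.1  66.5] yaw 33.31 gap 50.3 F [-0.1  1.2 -1.7]
tool shift cm [0.65 0.01 0.03]
rotvec deg [0.01 0.   0.01]
4185 [519.22 -51.3 ] r 28.81 z 80.7
2376 [519.06 -49.54] r 32.04 z 59.72
```

View pics/w19.png

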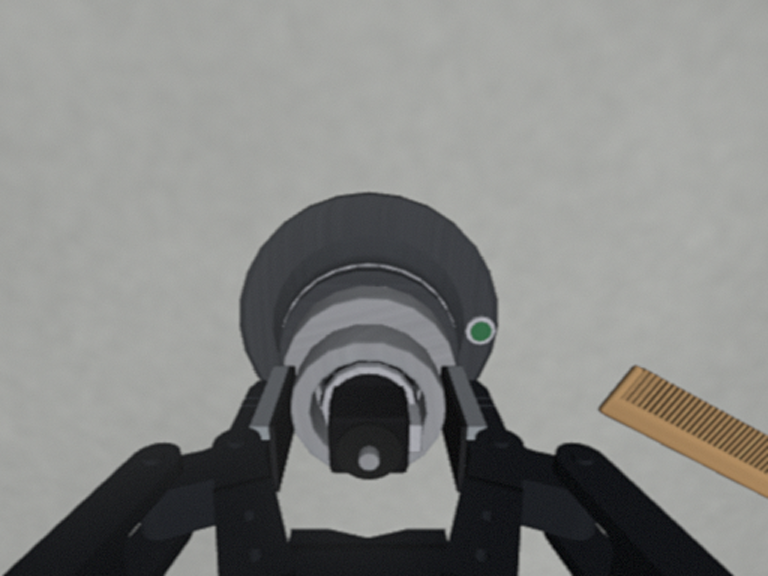

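drive_tool(moves=[0.2,0,0,0,0,0,0.15,0,0,0,0,0,0.1,0,0,0,0,0,0.1,0,0,0,0,0,0.05,0,0,0,0,0,0,0,0,0,0,0,0,0,0,0,0,0])

```text
time: 19.1
tool_pos: [521.6, -52.2, 60.7]
tcp_rot: [12.5, 90.0, -44.2]
ft_force: [0.7, -0.4, -1.7]
finger_gap: 50.4
```

drive_tool(moves=[0.05,0,0,0,0,0,0.05,0,0,0,0,0,0,0,0,0,0,0,0,0,0,0,0,0])

```text
time: 19.43
tool_pos: [521.8, -52.2, 60.1]
tcp_rot: [32.5, 90.0, -24.2]
ft_force: [-2.6, -0.1, 4.2]
finger_gap: 50.1
```

drive_tool(moves=[0,0,0,0,0,0,0,0,0,0,0,0,0,0,0,0,0,0,0,0,0,0,0,0,0,0,0,0,0,0], hand=8.5)

```text
time: 19.85
tool_pos: [521.6, -52.2, 59.6]
tcp_rot: [14.5, 90.0, -42.2]
ft_force: [0.9, 0.6, 0.8]
finger_gap: 84.9
```

Run:
```python
from h import *
plan([521.1,-54,99],33.3)
s=sensors.sense();d=save('wrist','w20',scale=1.5);np.save('pics/w20s.npy',s,allow_pickle=True)
p=cloud(d,s);circ(p,[521,-54],33,74,77.8); circ(p,[521,-54],38,57,62)
```

```text
t 19.85 pos [521.6 -52.2  59.6] yaw 33.31 gap 84.9 F [0.9 0.6 0.8]
tool shift cm [-3.94 -0.14  0.13]
rotvec deg [ 0.01  0.02 -0.  ]
2927 [521.05 -54.06] r 25.93 z 75.76
2649 [521.53 -54.18] r 32.98 z 59.73
```

View pics/w20.png

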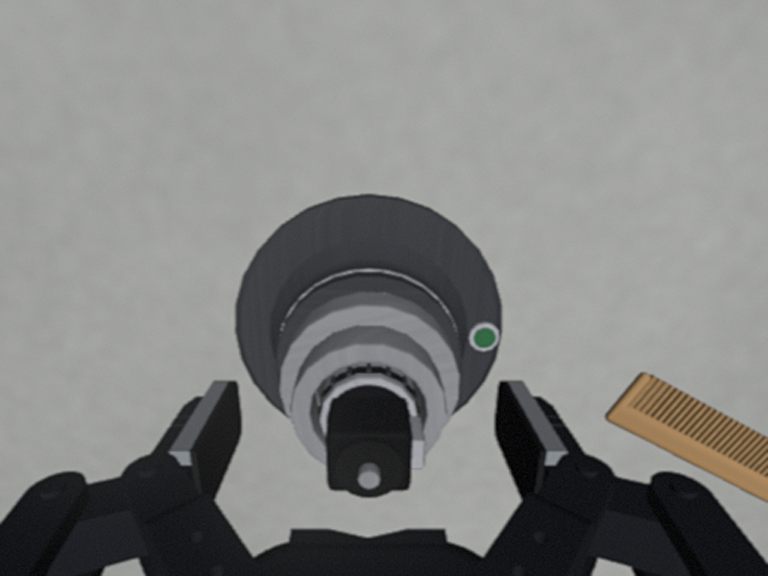

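drive_tool(moves=[-1,0,0.1,0,0,0,-1,0,0,0,0,0,0,0,0,0,0,0,0,0,0,0,0,0,0,0,0,0,0,0])

```text
time: 20.32
tool_pos: [522.4, -53.1, 80.1]
tcp_rot: [39.1, 89.9, -17.6]
ft_force: [-0.8, 0.3, 0.0]
finger_gap: 85.0
```

Run:
```python
from h import *
plan([522.3,-53.2,80],33.3)
s=sensors.sense();d=save('wrist','w21',scale=1.5)
p=cloud(d,s);q=(p-s['tool_pos'])@Rs(s);circ(p,[521,-54],33,74,77.8)
m=(p[:,2]>101)&(p[:,2]<103.5)&(np.hypot(q[:,1],q[:,2])<16);print(circ(np.c_[q[m][:,1:],q[m][:,0]],[0,0],20,-100,100))
m=(p[:,2]>104.5)&(p[:,2]<108)&(np.hypot(q[:,1],q[:,2])<16);print(circ(np.c_[q[m][:,1:],q[m][:,0]],[0,0],20,-100,100))
plan([522.3,-53.2,80],33.3)
```

```text
t 20.32 pos [522.4 -53.1  80.1] yaw 33.31 gap 85.0 F [-0.8  0.3  0. ]
tool shift cm [ 0.01 -0.02  0.  ]
rotvec deg [ 0.01  0.06 -0.05]
2306 [521.1  -54.06] r 25.79 z 75.77
951 [-0.94 -1.2 ] r 11.13 z -21.85
(-0.9387916326522827, -1.1972200870513916)
122 [-1.68 -0.05] r 3.4 z -25.62
(-1.682274580001831, -0.052973389625549316)
t 20.37 pos [522.1 -53.   79.7] yaw 33.31 gap 85.2 F [-0.6 -0.1 -0.3]
tool shift cm [-0.03  0.01  0.03]
rotvec deg [ 0.01  0.02 -0.01]
```

View pics/w21.png

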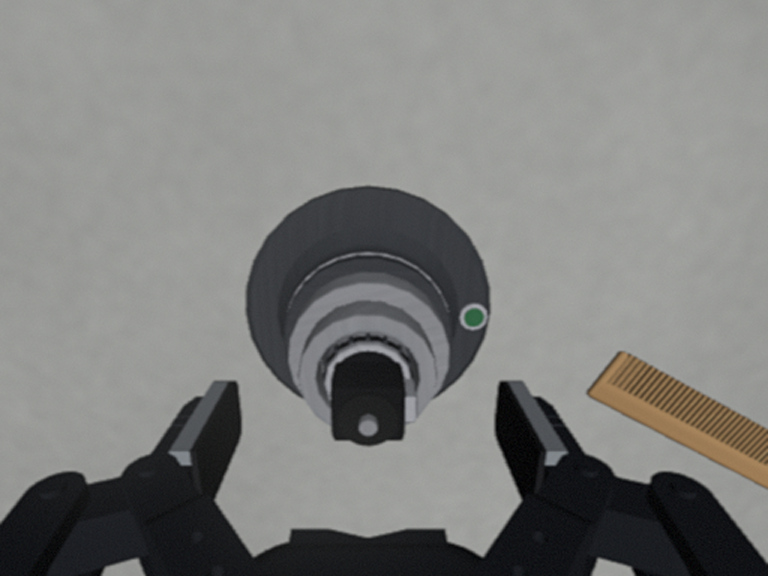

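drive_tool(moves=[0,0,0,0,0,0,0,0,0,0,0,0,0,0,0,0,0,0,0,0,0,0,0,0,0,0,0,0,0,0,0,0,0,0,0,0,0,0,0,0,0,0,0,0,0,0,0,0,0,0,0,0,0,0], hand=1.8, grip_force=35)

```text
time: 21.12
tool_pos: [522.4, -52.9, 80.1]
tcp_rot: [47.9, 89.9, -8.7]
ft_force: [-1.5, 0.8, 4.9]
finger_gap: 23.3
```

Run:
```python
from h import *
plan([522.3,-53.2,136],33.3)
s=sensors.sense();d=save('wrist','w22',scale=1.5)
p=cloud(d,s);q=(p-s['tool_pos'])@Rs(s);circ(p,[521,-54],28,74,77.8);circ(p,[521,-54],38,57,62);circ(p,[521,-54],70,15.2,21)
```

```text
t 21.12 pos [522.4 -52.9  80.1] yaw 33.31 gap 23.3 F [-1.5  0.8  4.9]
tool shift cm [-5.59 -0.02  0.02]
rotvec deg [ 0.01  0.04 -0.04]
1570 [520.7  -53.43] r 25.64 z 75.76
2052 [521.59 -54.26] r 32.9 z 59.75
4247 [520.96 -53.54] r 58.48 z 16.54
```

View pics/w22.png

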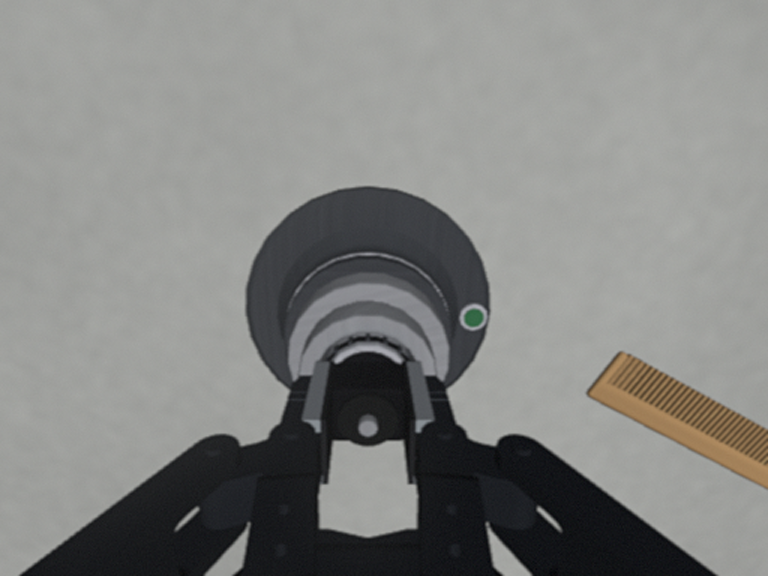

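drive_tool(moves=[-0.2,0,0,0,0,0,-0.4,0,0,0,0,0,-0.5,0,0,0,0,0,-0.5,0,0,0,0,0,-0.4,0,0,0,0,0,0,0,0,0,0,0,0,0,0,0,0,0])

```text
time: 21.75
tool_pos: [522.3, -52.9, 100.0]
tcp_rot: [43.8, 89.9, -12.9]
ft_force: [4.7, 2.0, -0.8]
finger_gap: 23.1
```

Run:
```python
from h import *
plan([522.3,-53.2,135.5],33.3)
s=sensors.sense();d=save('wrist','w23',scale=1.5)
p=cloud(d,s);q=(p-s['tool_pos'])@Rs(s);circ(p,[521,-54],28,74,77.8);circ(p,[521,-54],38,57,62);circ(p,[521,-54],70,15.2,21)
```

```text
t 21.75 pos [522.3 -52.9 100. ] yaw 33.32 gap 23.1 F [ 4.7  2.  -0.8]
tool shift cm [-3.55 -0.02  0.02]
rotvec deg [ 0.02  0.04 -0.04]
1531 [520.87 -53.82] r 25.63 z 75.75
1777 [521.54 -54.17] r 32.85 z 59.73
3789 [520.75 -53.38] r 58.43 z 16.52
```

View pics/w23.png

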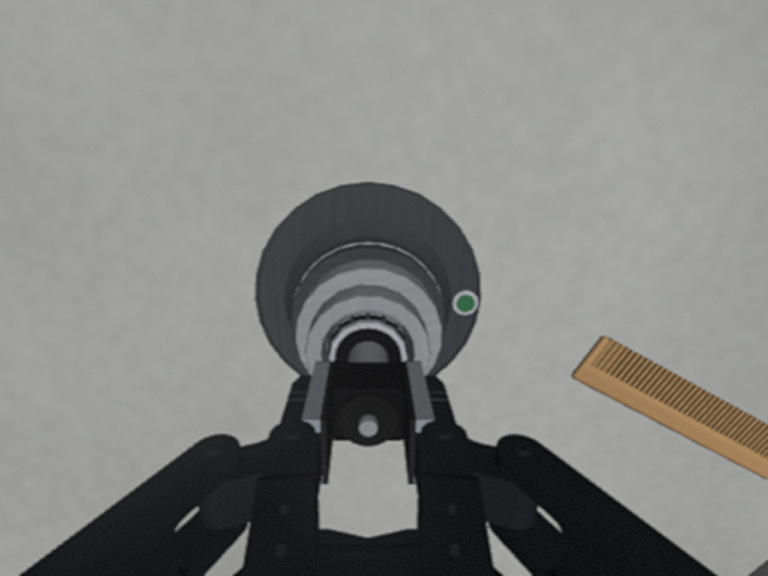

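drive_tool(moves=[-0.3,0,0,0,0,0,-0.5,0,0,0,0,0,-0.6,0,0,0,0,0,-0.6,0,0,0,0,0,-0.5,0,0,0,0,0,-0.4,0,0,0,0,0,-0.3,0,0,0,0,0,0,0,0,0,0,0,0,0,0,0,0,0,0,0,0,0,0,0])

```text
time: 22.63
tool_pos: [522.3, -52.9, 131.6]
tcp_rot: [47.0, 90.0, -9.7]
ft_force: [5.0, 1.8, -1.8]
finger_gap: 23.3
```

Run:
```python
from h import *
plan([522.3,-53.2,135.5],33.3)
s=sensors.sense();d=save('wrist','w24',scale=1.5)
p=cloud(d,s);q=(p-s['tool_pos'])@Rs(s);circ(p,[521,-54],28,74,77.8);circ(p,[521,-54],38,57,62);circ(p,[521,-54],70,15.2,21)
m=(q[:,0]<-24)&(q[:,0]>-28)&(np.hypot(q[:,1],q[:,2])<8);print(m.sum(),np.median(q[m],0),np.median(p[m],0))
d=save('scene','s24'); cv2.imwrite('pics/s24.png',cv2.resize(d['image'][120:220,170:270,::-1],None,fx=5,fy=5,interpolation=cv2.INTER_CUBIC))
```

```text
t 22.63 pos [522.3 -52.9 131.6] yaw 33.31 gap 23.3 F [ 5.   1.8 -1.8]
tool shift cm [-0.39 -0.02  0.02]
rotvec deg [ 0.01  0.03 -0.03]
1585 [521.06 -54.24] r 25.69 z 75.79
1403 [521.86 -54.34] r 32.86 z 59.74
3119 [520.6  -53.49] r 58.46 z 16.5
125 [-25.62238837  -1.22760069  -0.50532574] [520.91565083 -53.33794577 157.17969991]
```

View pics/w24.png

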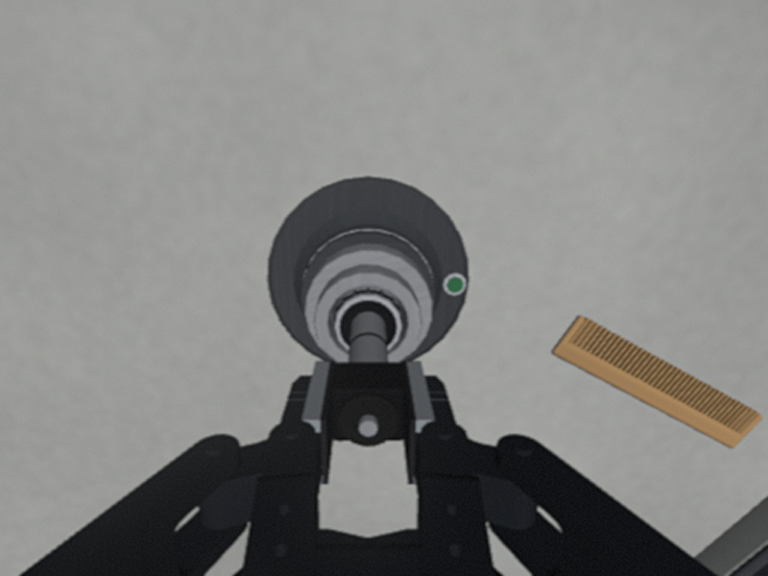

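View pics/s24.png

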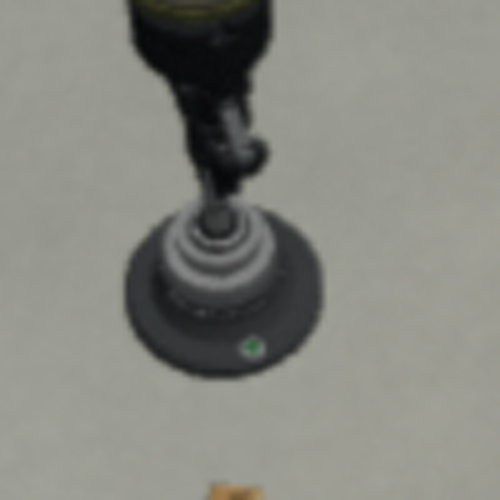

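drive_tool(moves=[-0.1,0,0,0,0,0,-0.1,0,0,0,0,0,-0.1,0,0,0,0,0,-0.1,0,0,0,0,0,0,0,0,0,0,0,0,0,0,0,0,0,0,0,0,0,0,0])

```text
time: 23.32
tool_pos: [522.3, -52.9, 135.5]
tcp_rot: [45.1, 90.0, -11.6]
ft_force: [4.4, 1.6, -1.9]
finger_gap: 23.7
```

Run:
```python
from h import *
plan([522.3,-53.2,135.5],33.3)
s=sensors.sense();d=save('wrist','w25',scale=1.5)
p=cloud(d,s);q=(p-s['tool_pos'])@Rs(s);circ(p,[521,-54],28,74,77.8);circ(p,[521,-54],38,57,62);circ(p,[521,-54],70,15.2,21)
m=(q[:,0]<-24)&(q[:,0]>-28)&(np.hypot(q[:,1],q[:,2])<8);print(m.sum(),np.median(q[m],0),np.median(p[m],0))
cv2.imwrite('pics/w25.png',cv2.resize(d['image'][150:300,180:310,::-1],None,fx=4,fy=4,interpolation=cv2.INTER_CUBIC))
```

```text
t 23.32 pos [522.3 -52.9 135.5] yaw 33.32 gap 23.7 F [ 4.4  1.6 -1.9]
tool shift cm [ 0.   -0.02  0.02]
rotvec deg [ 0.02  0.03 -0.03]
1545 [521.   -54.29] r 25.8 z 75.75
1361 [521.74 -54.55] r 32.95 z 59.74
3086 [520.87 -53.47] r 58.88 z 16.49
133 [-25.58395055  -1.22814117  -0.46977216] [520.83099148 -53.33805011 161.08625887]
```

View pics/w25.png

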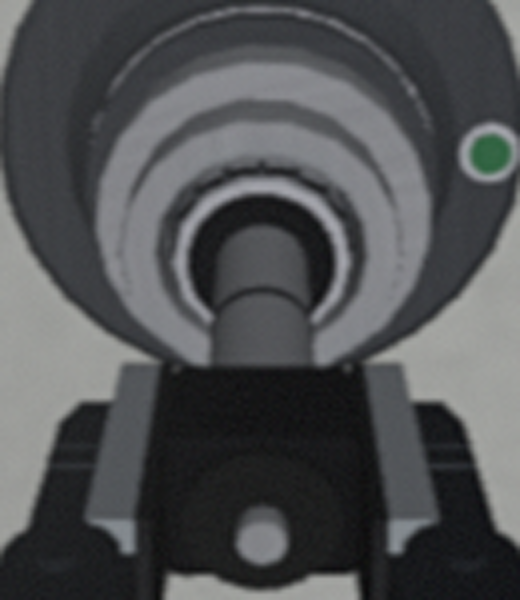

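drive_tool(moves=[0,0,0,0,0,0,0,0,0,0,0,0,0,0,0,0,0,0,0,0,0,0,0,0,0,0,0,0,0,0,0,0,0,0,0,0])

```text
time: 23.87
tool_pos: [522.3, -53.0, 135.5]
tcp_rot: [41.7, 90.0, -15.0]
ft_force: [5.1, 1.6, -1.6]
finger_gap: 23.3
```

Run:
```python
from h import *
s=sensors.sense();d=save('wrist','w26',scale=1.5)
p=cloud(d,s);q=(p-s['tool_pos'])@Rs(s);circ(p,[521,-54],28,74,77.8)
m=(q[:,0]<-24)&(q[:,0]>-28)&(np.hypot(q[:,1],q[:,2])<8);print(np.median(q[m],0),np.median(p[m],0))
d=save('top','t26'); p=cloud(d)
circ(p,[719,238],50,36,44)
plan([522.3,-53.2,135.5],33.3)
print(r.hand_in())
```

```text
1528 [521.19 -54.37] r 25.93 z 75.77
[-25.59832661  -1.22811471  -0.3884088 ] [520.99317172 -53.49419287 161.05945245]
739 [720.32 239.44] r 41.99 z 40.37
t 23.97 pos [522.3 -52.9 135.5] yaw 33.31 gap 23.0 F [ 5.4  1.6 -1.1]
tool shift cm [-0.   -0.01  0.02]
rotvec deg [ 0.01  0.03 -0.03]
the job is handed in; nothing more can be done
None
```

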